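# Free the stuck tray of a dead disc player with the release rod

## Robot

A 7-joint arm with a two-finger parallel gripper is mounted at the origin on the work surface. World frame = base frame: x ahead of the robot, y to its left, z up, the work surface at z = 0. Lengths are in m, angles in rad, forces in N, time in s.
With the tool pointing down it reaches from about 0.425 to 0.925 m from the base axis. Payload 6.8 kg.
Tool frame: the origin (TCP) lies on the centre line of the jaws, within the pads' length; the fingertips stand 19 mm ahead of it and the grasp point (between the pads) is the TCP (r.tip_extent is the y of the fingertips in the tool frame, in m); y points along the fingers, z is the direction in which the jaws open and shut, and the axes are right-handed (so a half turn about y gives the same grasp; the last joint's range is limited). The gripper opens to 85 mm and grips with 20 to 120 N. Pads are 22 mm wide; open, the fingers measure 114 mm over their backs; the gripper's body (76 mm by 85 mm) begins 54 mm behind the grasp point. The pads swing forward as they close: fully open they stand 13 mm farther back than shut.
Start: joints at [1.164, 0.477, 0.022, 1.555, -0.011, 1.109, -0.083], TCP at [0.199, -0.645, 0.25] pointing down, gripper open.
Joint ranges: [-2.96, 2.96], [-0.34, 2.1], [-1.41, 1.46], [0.24, 2.44], [-1.37, 4.51], [0.17, 1.92], [-2.96, 2.96]. Speed limits (rad/s): [2.39, 2.39, 3.14, 3.14, 3.14, 3.14, 3.14].

## Interface

Orientations are given as a rotation vector (axis times angle).
In Python, from bench import r gives the robot as it stands. The module is installed in compiled form; this text tells all that it offers.
- The arm moves only by the tool jog_arm, never from a script. Its argument "motion" is a list of rows, each a list of 3 entries, a list of its own where there are three numbers: the opening, from 0 (shut) to 1 (fully open), then the shift along the tool's x, y, z in m, then the turn, a rotation vector about the tool's x, y, z in degrees. A call has 1 to 10 rows; each row shifts and turns the commanded pose from where the row before left it, along the tool's axes as they then stand; what a row does not reach is not made up. A row lasts 1/12 s, in which the tool goes at most 41.7 mm and 7.16 degrees, less where a joint would pass 70% of its speed; a pose out of reach is approached as far as the arm can. A call with a gripper value outside its range is refused whole. The fingers move at their own pace and stop on an object; "force" is the grip in N (left out, the last holds). Time passes only in rows, so rows that do not move let the fingers close. It gives the time, the measured TCP pose, the force and the opening at its end, in the units of the state.
- r.get_obs(): the state, without advancing time (a new reading comes with each control period).
- r.grab_frame(name): name is "scene" or "top" or "wrist"; returns a dict with "image" (420x560x3 uint8, red, green, blue), "range_z" (420x560 float32, m along the optical axis (not along the pixel's ray), 0 where there is no reading), "fx", "fy", "cx", "cy" (pixels), "k1" (the pictures are not rectified: a ray, as slopes to the right and down, at radius r is drawn at 1 + k1 r^2 times it, then the intrinsics apply), "xyz" and "orientation" of the camera in the world. Camera axes: x right, y down, z forward; pixel columns grow to the right and rows downward; lengths in m; the calibration is good to about 2 mm. A picture is of the moment at which its call begins.
- r.hand_in(): hands the job in, once; it reports no verdict.
The state is a dict: "clock": time; "joints": joint angles; "qvel": joint speeds; "tau": joint torques, N m; "tcp_pos": TCP position; "orientation": TCP orientation; "contact_force": force on the tool from outside, world axes, zero at the start; "moment": the same for the moment, N m; "grip_width": finger opening in m.
Only numpy, scipy, OpenCV 4.12 (cv2) and the standard library are available. Lean on these libraries where they do the work, as an engineer would, in place of code of your own. Each camera call takes 0.05 s, during which the arm holds its last target.

## Task

The dead disc player lies bottom up on the bench with its tray locked shut: take the thin release rod out of the tool block, reach down through the slot in the player's bottom and ease the hidden plastic release tab over in the direction of the arrow until the tray springs out, without forcing the brittle plastic. Then stand the rod back in its hole in the tool block and draw the tray fully out by its front bar, leaving the other things alone.

Things in the scene. Friction and masses are not known exactly. Their poses are not given: they have to be found in the camera images.
- player: compact disc player lying bottom up, fixed on the bench: 300 mm wide (y), 230 deep (x), 55 high, dark case, grey bottom panel facing up. Origin: centre of its footprint on the table. x points from front to rear (the tray comes out to -x), y along the slot in the arrow's direction, z up. Four rubber feet, 22 mm across, rise 9 mm above the panel at x = +-85, y = +-122 mm
- slot (a point): centre of the narrow slot in the grey panel, at the panel's upper face (55 mm above the table), axes as the player's. The slot is 8 mm wide (x) and 52 mm long (y), edges bevelled 1 mm, panel 3 mm thick. A white arrow beside it, on the front side, points to +y
- slot_entry (a point): point in the slot 19 mm to the -y side of its centre, at the panel's upper face: a 5 mm rod put in here goes down free of the hidden tab, until it meets a plastic deck 24 mm below the panel's upper face. The tab, the deck and the panel are brittle: they break if the rod presses on any part of the player with more than about 15 N
- tab_zone (a point): mean place of the hidden black release tab's near (-y) face, at its top, 9 mm below the panel's upper face; the true face lies up to 8 mm to either y side (no reading shows it). Tab 14 mm wide (x), 6 thick (y), 14 tall. It slides to +y against a return spring, needing 1 to 6 N; the tray is freed after 14 mm of travel, a hard stop comes at 16 mm. Let go, it springs back; the tray stays free
- tray (a joint): how far the tray is out, m: 0 locked shut, about 0.040 after it has sprung out, 0.115 fully out. Needs about 1 to 3 N to draw, stays where it is left
- tray_front (a point): centre of the tray's dark front bar, in front of the player's front, moving with the tray to the player's -x: 9 mm thick (x), 160 wide (y), 34 high (12 to 46 mm above the table); axes as the player's. Once the tray has sprung out there is a 40 mm gap between bar and player's front, bridged low down by the tray plate (128 mm wide, 14 to 19 mm above the table)
- block: dark wooden tool block, fixed, 140 mm (x) by 50 mm (y), 45 mm high, origin at the centre of its underside; two 12 mm square through holes at x = -40 and +40 mm, y = 0, one for each tool
- rod: the release rod (whole tool, 50 to 80 g); origin at the tip of its shank, z up the handle. It stands upright in one of the block's holes, either one, its handle's flats square with the block; the blue-handled driver stands in the other hole
- rod_grip (a point): centre of the release rod's green handle, 20 mm square with flats facing the rod's x and y, 50 mm tall, 70 mm above the tip. The steel shank below is 5 mm across with a round tip. Between them a brass collar, 22 mm across, rests on the block's top, 31 mm below this point, which in the block stands 76 mm above the table
- rod_tip (a point): the lower end of the release rod's shank, on its axis
- driver_grip (a point): handle centre of the other tool in the block, a blue-handled thick driver (10 mm shank, otherwise the same shape): too thick for the slot, to be left alone
- remote_mid (a point): centre of a grey remote control, 44 by 150 by 18 mm, lying on the bench; to be left alone
- jar_mid (a point): centre of a closed glass jar, 60 mm across and 75 mm high; to be left alone
Mind the look-alikes: they are no part of the job. There is more than one size of the rod; the job needs the larger.

How it is judged:
On the way, in this order (a step that is already met when the one before it is completed fails the run):
1. the rod's tip is through the slot, at least 11 mm below the panel's upper face, with the tray still locked (z of rod_tip in the frame of slot below -0.011 m and x of rod_tip in the frame of slot between -0.006 and 0.006 m and y of rod_tip in the frame of slot between -0.029 and 0.029 m and value of joint tray below 0.008 m), for 0.1 s.
2. the tray has sprung out by 25 mm or more while the rod is in the slot (value of joint tray above 0.025 m and z of rod_tip in the frame of slot below -0.003 m), for 0.1 s.
At the end, for the whole second after the job is handed in: The tray is out by at least 105 of its 115 mm and at rest; the rod stands released in its hole in the block, collar down on the block (handle centre 70 to 81 mm above the table), within 0.15 rad of upright and at rest (value of joint tray above 0.105 m and z of rod_grip in the frame of block between 0.07 and 0.081 m and y of rod_tip in the frame of block between -0.008 and 0.008 m and x of rod_tip in the frame of block between -0.048 and 0.048 m and angle between rod_grip's own z axis and vertical below 0.15 rad and linear speed of rod below 0.02 m/s and velocity of joint tray below 0.01 m/s); the robot touches nothing.
It fails at once if the rod presses on any part of the player with more than 15 N (contact force between rod and player above 15 N).
It fails at once if the other driver is moved more than 15 mm (distance of driver_grip from where it was at the start of the episode above 0.015 m).
It fails at once if the remote control is moved more than 15 mm (distance of remote_mid from where it was at the start of the episode above 0.015 m).
It fails at once if the jar is moved more than 15 mm (distance of jar_mid from where it was at the start of the episode above 0.015 m).
It also fails if it takes over 58 s, if anything falls off the work surface, if the arm or the gripper's body presses on something with over 40 N, if the wrist force passes 120 N, or if a joint passes its speed limit or range.

## Working session

There is one attempt and no reset: what is moved stays moved. The work goes in short steps, Python scripts to look and compute and a tool call to move; the robot and the scene stay as the last step left them, time stands still between calls to the robot, and variables do not carry over. Pictures are saved under pics/ and viewed, and the job is handed in when it is done.

Besides the shell and the picture viewer there is one more tool, called as name(argument=value, ...) on one line, values as JSON. jog_arm: Moves the arm, as the interface text tells. Its arguments: {"type":"object","properties":{"motion":{"type":"array","items":{"type":"array"}},"force":{"type":"number"}},"required":["motion"]}

```bash
mkdir -p pics
cat > h.py <<'E'
import numpy as np, cv2
from scipy.spatial.transform import Rotation as R
from bench import r
def grab(n,f=None):
    d=r.grab_frame(n)
    np.savez(f'{f or n}.npz',**{k:np.asarray(v) for k,v in d.items()})
    if f: cv2.imwrite(f'pics/{f}.png',d['image'][:,:,::-1])
    return d
def cam(d):
    o=np.asarray(d['orientation']);
    M=R.from_rotvec(o).as_matrix() if o.size==3 else o
    return M,np.asarray(d['xyz'])
def ray(d,u,v):
    k=np.array([[d['fx'],0,d['cx']],[0,d['fy'],d['cy']],[0,0,1]],float)
    p=cv2.undistortPoints(np.array([[[u,v]]],float),k,np.array([float(d['k1']),0,0,0]),)[0,0]
    M,t=cam(d); return t,M@np.array([p[0],p[1],1.])
def onz(d,u,v,z):
    t,q=ray(d,u,v); return t+q*(z-t[2])/q[2]
def depthpt(d,u,v):
    t,q=ray(d,u,v); return t+q*float(d['range_z'][int(round(v)),int(round(u))])
E
python3 - <<'E'
from h import *
o=r.get_obs(); print(o)
print(r.tip_extent)
for n in('scene','top','wrist'):
    d=grab(n,n+'0'); print(n,d['fx'],d['cx'],d['cy'],d['k1'],d['xyz'],d['orientation'])
E
```

```text
{'clock': 0.0, 'joints': array([ 1.16391292,  0.47779472,  0.02234304,  1.55639101, -0.0114897 ,
        1.10929826, -0.08314125]), 'qvel': array([-6.03448712e-04, -5.55446397e-04, -3.86968909e-05,  2.38830581e-03,
        1.69311970e-03,  2.04985983e-05,  3.15123977e-04]), 'tau': array([-7.92009837e-05, -5.96452832e+01,  1.60824817e+00, -2.81201470e+01,
        1.25735908e-02,  9.50448884e-03, -3.47862760e-05]), 'tcp_pos': array([ 0.19852309, -0.64459586,  0.24935488]), 'orientation': array([-0.31058727,  2.06265837, -2.05908027]), 'contact_force': array([0.53722817, 0.21245982, 0.72662561]), 'moment': array([ 0.02325754, -0.00862911, -0.01573964]), 'grip_width': 0.08517969060390333}
0.019
scene 493.32761521845634 280.43491821705214 212.47272873029618 -0.004591034357929097 [ 1.16962846 -0.72317939  0.76788411] [-2.08832802 -0.78094834  0.36358749]
top 420.6280202556261 277.0010973205472 208.82382974656787 -0.010926180433247985 [0.47096283 0.04034907 1.00032739] [-2.16278801  2.20357864 -0.12648099]
wrist 371.22370990331194 274.45317987117994 214.11980494411665 -0.0033340183705596635 [ 0.27708777 -0.62048239  0.37195131] [ 2.31118595 -1.70543233 -0.27855343]
```

View pics/scene0.png

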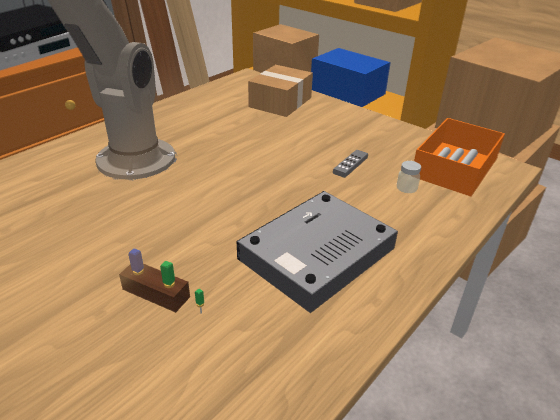

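View pics/top0.png

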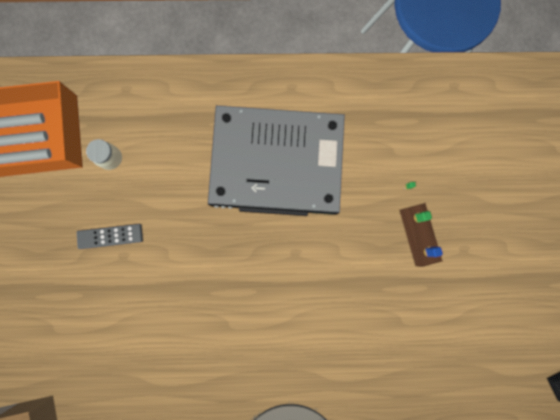

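View pics/wrist0.png

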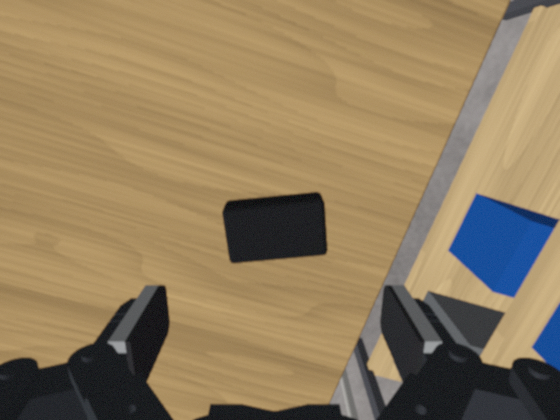

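Look-alikes: the large green handle in the block (scene 167,272; top 423,217), a small green rod standing beside the block (scene 200,297; top 411,185), and the blue driver (scene 136,262; top 433,252). By the description I want the large green one in the block, and I'll check it in a close crop.

```bash
cat > m1.py <<'E'
from h import *
s=cv2.imread('pics/scene0.png'); t=cv2.imread('pics/top0.png')
a=cv2.resize(s[230:320,100:220],None,fx=4,fy=4,interpolation=2)
b=cv2.resize(t[170:275,380:450],None,fx=4,fy=4,interpolation=2)[:360]
b=cv2.resize(t[172:272,385:465],None,fx=3.6,fy=3.6,interpolation=2)
cv2.imwrite('pics/crop1.png',np.hstack([a,b]))
c=cv2.resize(t[95:225,200:355],None,fx=4,fy=4,interpolation=2); cv2.imwrite('pics/crop2.png',c)
def blobs(img,lo,hi,mn):
    m=cv2.inRange(cv2.cvtColor(img,cv2.COLOR_BGR2HSV),lo,hi)
    n,l,st,ce=cv2.connectedComponentsWithStats(m)
    return [(st[i],ce[i]) for i in range(1,n) if st[i][4]>mn]
D={k:dict(np.load(k+'0.npz')) for k in('scene','top')}
for k,im in(('scene',s),('top',t)):
  for nm,lo,hi in(('green',(45,90,40),(85,255,255)),('blue',(105,90,40),(130,255,255))):
    for st,c in blobs(im,lo,hi,15):
        print(k,nm,st,c.round(1), depthpt(D[k],*c).round(4), 'z.095',onz(D[k],*c,.095).round(4))
E
python3 m1.py
```

```text
scene green [160 261  15  24 260] [167.3 272.6] [ 0.5478 -0.3119  0.0877] z.095 [ 0.5545 -0.3163  0.095 ]
scene green [195 289   9  16 117] [199.  296.4] [ 0.616  -0.2932  0.0533] z.095 [ 0.6483 -0.3183  0.095 ]
scene blue [ 311   48   79   59 3398] [349.6  75.9] [ 0.0145  1.1554 -0.0564] z.095 [0.2267 0.8103 0.095 ]
top green [406 182  10   7  51] [410.7 184.9] [ 0.6086 -0.2852  0.0626] z.095 [ 0.6038 -0.274   0.095 ]
top green [415 211  17  11 136] [423.3 216.2] [ 0.5342 -0.2962  0.1007] z.095 [ 0.5346 -0.2984  0.095 ]
top blue [ 395    0  106   52 4504] [447.2  22.2] [ 1.1723 -0.5378 -0.2519] z.095 [ 0.978  -0.3776  0.095 ]
top blue [426 247  16  10 133] [433.8 251.6] [ 0.4576 -0.316   0.0978] z.095 [ 0.4576 -0.3172  0.095 ]
```

View pics/crop1.png

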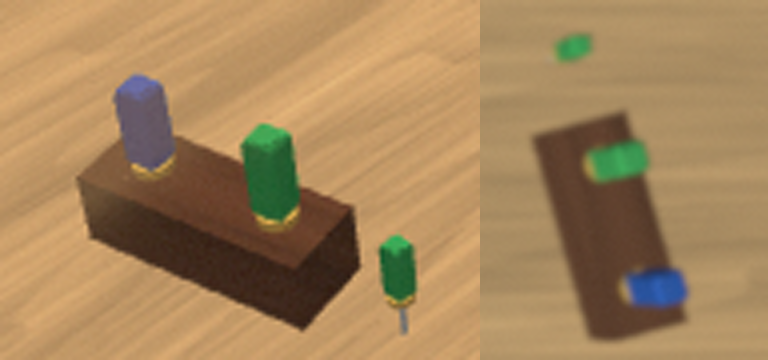

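View pics/crop2.png

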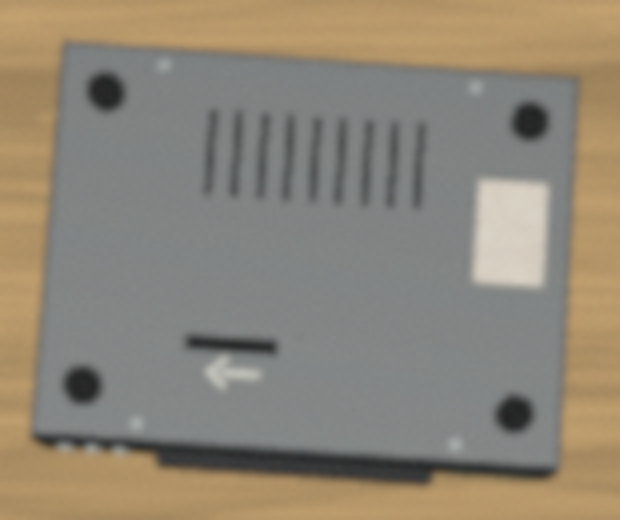

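Crop 1 shows the large green handle with its brass collar seated on the block (scene 167,272), and the small thin green rod outside it, so the choice holds. Crop 2 shows the slot at top px ~(258,181), with the arrow pointing image-left (+y).

```bash
cat > m2.py <<'E'
from h import *
t=cv2.imread('pics/top0.png'); D=dict(np.load('top0.npz'))
g=cv2.cvtColor(t,cv2.COLOR_BGR2GRAY)
G=cv2.resize(g,None,fx=4,fy=4,interpolation=2)
m=(G<60).astype('u1')*255
n,l,st,ce=cv2.connectedComponentsWithStats(m)
f=[]
for i in range(1,n):
    c=(ce[i]+.5)/4-.5
    if 205<c[0]<350 and 100<c[1]<220 and st[i][4]>150: print(st[i],c.round(2))
hsv=cv2.cvtColor(t,cv2.COLOR_BGR2HSV)
roi=t[195:275,390:455].astype(int)
m=((t.max(2)<105)&(np.indices(g.shape)[0]>195)&(np.indices(g.shape)[0]<275)&(np.indices(g.shape)[1]>390)&(np.indices(g.shape)[1]<455)).astype('u1')
m=cv2.morphologyEx(m,cv2.MORPH_OPEN,np.ones((3,3)))
cs,_=cv2.findContours(m,0,1); c=max(cs,key=cv2.contourArea); print(cv2.boxPoints(cv2.minAreaRect(c)))
for p in cv2.boxPoints(cv2.minAreaRect(c)): print(onz(D,*p,.045).round(4))
# depth based top face
zz=D['range_z']; vs,us=np.nonzero((np.indices(g.shape)[0]>195)&(np.indices(g.shape)[0]<275)&(np.indices(g.shape)[1]>390)&(np.indices(g.shape)[1]<455))
P=np.array([depthpt(D,u,v) for u,v in zip(us,vs)])
q=P[(P[:,2]>.038)&(P[:,2]<.052)]; print(len(q),cv2.minAreaRect((q[:,:2]*1000).astype('f4')))
q=P[(P[:,2]>.09)]; print(len(q)); 
for lo,hi in((-1,.49),(.49,2)):
    k=q[(q[:,0]>lo)&(q[:,0]<hi)]; print(k.mean(0),k[:,2].max())
E
python3 m2.py
```

```text
[891 456  30  31 708] [226.04 117.46]
[1316  486   29   31  707] [332.1  124.88]
[991 719  81  11 484] [257.54 180.74]
[868 750  30  30 695] [220.19 190.8 ]
[1300  780   30   29  664] [328.18 198.11]
[ 930  824  416   35 4608] [277.93 210.19]
[[399.9057  210.16983]
 [424.60382 203.11322]
 [440.9057  260.1698 ]
 [416.20758 267.2264 ]]
[ 0.553  -0.2634  0.045 ]
[ 0.5683 -0.3216  0.045 ]
[ 0.437  -0.3522  0.045 ]
[ 0.4223 -0.2946  0.045 ]
1114 ((497.5578918457031, -314.2735595703125), (140.14292907714844, 52.6718864440918), 13.357528686523438)
206
[ 0.46114017 -0.24804418  0.28217657] 1.0003273940030062
[ 0.53637846 -0.3026235   0.0990475 ] 0.10380206523938096
```

```bash
cat >> h.py <<'E'
def tool():
    o=r.get_obs(); return np.array(o['tcp_pos']),R.from_rotvec(o['orientation'])
def go(target,yawz=None,rowmax=.035,degmax=6.5):
    """print remaining shift & turn in current tool axes; yawz: yaw of tool z direction (mod pi)"""
    p,Q=tool()
    if yawz is None: Rt=Q
    else:
        best=None
        for y in(yawz,yawz+np.pi):
            z=np.array([np.cos(y),np.sin(y),0]);yy=np.array([0,0,-1.]);x=np.cross(yy,z)
            T=R.from_matrix(np.c_[x,yy,z])
            if best is None or (Q.inv()*T).magnitude()<(Q.inv()*best).magnitude(): best=T
        Rt=best
    rv=(Q.inv()*Rt).as_rotvec(degrees=True); d=Q.inv().apply(np.array(target)-p)
    dT=Rt.inv().apply(np.array(target)-p)
    print('tcp',p.round(4),'| turn deg',rv.round(2),'| shift mm: in current axes',(d*1000).round(1),' in final axes',(dT*1000).round(1))
E
cat > m3.py <<'E'
from h import *
D=dict(np.load('top0.npz'))
px=[(226.04,117.46),(332.1,124.88),(220.19,190.8),(328.18,198.11)]
L=np.array([(85,122),(85,-122),(-85,122),(-85,-122)])/1000.
W=np.array([onz(D,u,v,.064)[:2] for u,v in px]); print(W.round(4))
A=np.c_[L,np.zeros(4)];
def fit(A,W):
    c=W.mean(0); X=L-L.mean(0);Y=W-c; th=np.arctan2((X[:,0]*Y[:,1]-X[:,1]*Y[:,0]).sum(),(X*Y).sum()); 
    M=np.array([[np.cos(th),-np.sin(th)],[np.sin(th),np.cos(th)]]); print('resid mm',((X@M.T-Y)*1000).round(1).tolist()); return c,th,M
c,th,M=fit(A,W); print('player',c,np.degrees(th))
s=onz(D,257.54,180.74,.055)[:2]; print('slot',s,'local',M.T@(s-c))
print(onz(D,277.9,210.2,.046))
p,Q=tool(); print(Q.as_matrix().round(3))
go((.5364,-.304,.20),np.radians(90+13.8))
E
python3 m3.py
```

```text
[[ 0.7705  0.1313]
 [ 0.7499 -0.1105]
 [ 0.6021  0.1457]
 [ 0.5814 -0.0962]]
resid mm [[0.6, 0.6], [0.4, -0.7], [-0.4, 0.6], [-0.5, -0.5]]
player [0.67595598 0.01757264] -4.870818086535858
slot [0.62493754 0.06201112] local [-0.05460745  0.03994604]
[0.55778643 0.01689578 0.046     ]
[[-0.956 -0.001  0.294]
 [-0.294  0.001 -0.956]
 [ 0.    -1.    -0.001]]
tcp [ 0.1986 -0.6447  0.2496] | turn deg [0.08 3.32 0.01] | shift mm: in current axes [-423.2   49.8 -226.1]  in final axes [-409.3   49.6 -250.3]
```

jog_arm(motion=[[0.7,[-0.015,0,-0.008],[0,0,0]],[0.7,[-0.034,0.003,-0.018],[0,0,0]],[0.7,[-0.034,0.003,-0.018],[0,0,0]],[0.7,[-0.034,0.003,-0.018],[0,0,0]],[0.7,[-0.034,0.003,-0.018],[0,0,0]],[0.7,[-0.034,0.003,-0.018],[0,0,0]],[0.7,[-0.034,0.003,-0.018],[0,0,0]],[0.7,[-0.034,0.003,-0.018],[0,0,0]],[0.7,[-0.034,0.003,-0.018],[0,0,0]],[0.7,[-0.034,0.003,-0.018],[0,3.3,0]]], force=40)

```text
clock: 0.98
tcp_pos: [0.4563, -0.3866, 0.2231]
orientation: [-0.254, 2.094, -2.093]
contact_force: [0.6, -1.0, -0.2]
grip_width: 0.0601
```

```bash
python3 -c "
from h import *
go((.5364,-.304,.20),np.radians(103.8)); print(r.get_obs()['grip_width'])"
```

```text
tcp [ 0.4563 -0.3866  0.2231] | turn deg [0.01 0.02 0.01] | shift mm: in current axes [-97.5  23.1 -61.1]  in final axes [-97.5  23.1 -61.1]
0.060137757831195314
```

jog_arm(motion=[[0.7,[-0.033,0.006,-0.02],[0,0,0]],[0.7,[-0.033,0.006,-0.02],[0,0,0]],[0.7,[-0.0315,0.006,-0.021],[0,0,0]],[0.7,[0,0,0],[0,0,0]],[0.7,[0,0,0],[0,0,0]]])

```text
clock: 1.4
tcp_pos: [0.5372, -0.3023, 0.2045]
orientation: [-0.26, 2.092, -2.088]
contact_force: [-1.2, -0.5, -0.3]
grip_width: 0.0594
```

```bash
python3 -c "
from h import *
go((.5364,-.304,.20),np.radians(103.8)); d=grab('wrist','w1')"
```

```text
tcp [ 0.5372 -0.3023  0.2045] | turn deg [0.11 0.36 0.01] | shift mm: in current axes [1.2 4.5 1.5]  in final axes [1.2 4.5 1.5]
```

View pics/w1.png

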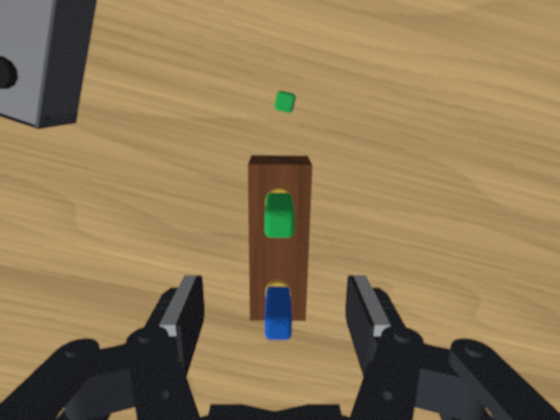

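Wrist view: block upright in the picture (249–311, 155–320), big green handle at (279,215), blue at (278,313), small green top at (285,101).

```bash
cat > m4.py <<'E'
from h import *
d=dict(np.load('w1.npz')); im=cv2.imread('pics/w1.png')
cv2.imwrite('pics/w1c.png',cv2.resize(im[145:345,230:330],None,fx=3,fy=3,interpolation=2))
for p in((249,163),(311,163),(250,320),(307,320)): print(p,onz(d,*p,.045).round(4))
us,vs=np.meshgrid(np.arange(230,330,1),np.arange(145,345,1))
P=np.array([depthpt(d,u,v) for u,v in zip(us.ravel(),vs.ravel())])
q=P[(P[:,2]>.038)&(P[:,2]<.052)]; print(len(q),cv2.minAreaRect((q[:,:2]*1000).astype('f4')))
q=P[(P[:,2]>.096)&(P[:,2]<.106)]
for k in(q[q[:,0]>.5],q[q[:,0]<.5]): print(len(k),k.mean(0).round(4),cv2.minAreaRect((k[:,:2]*1000).astype('f4')))
E
python3 m4.py
```

```text
(249, 163) [ 0.5612 -0.2754  0.045 ]
(311, 163) [ 0.5728 -0.3214  0.045 ]
(250, 320) [ 0.425  -0.3075  0.045 ]
(307, 320) [ 0.4374 -0.3564  0.045 ]
7383 ((497.4404602050781, -314.7260437011719), (141.16653442382812, 50.11591720581055), 13.601288795471191)
815 [ 0.5383 -0.3044  0.0997] ((537.34375, -304.63092041015625), (19.687915802001953, 19.992835998535156), 15.506014823913574)
635 [ 0.461  -0.3232  0.0996] ((459.9272155761719, -323.5059509277344), (19.424495697021484, 19.793453216552734), 13.674333572387695)
```

View pics/w1c.png

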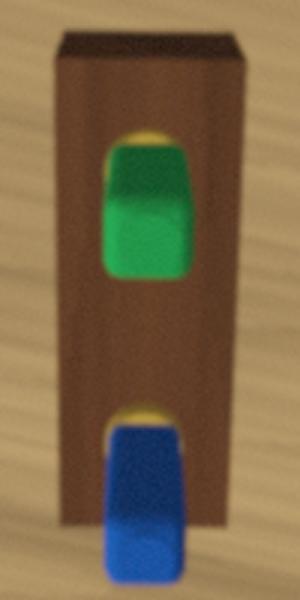

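Grasp position agrees both ways (block geometry and handle top, within 1 mm).

jog_arm(motion=[[0.7,[0.001,0.025,0.002],[0,0.3,0]],[0.7,[0,0.03,0],[0,0,0]],[0.7,[0,0.03,0],[0,0,0]],[0.7,[0,0.025,0],[0,0,0]],[0.7,[0,0,0],[0,0,0]],[0.7,[0,0,0],[0,0,0]]])

```text
clock: 1.95
tcp_pos: [0.5333, -0.309, 0.0946]
orientation: [-0.249, 2.1, -2.098]
contact_force: [0.6, -0.4, 0.3]
grip_width: 0.06
```

```bash
python3 -c "
from h import *
go((.5368,-.305,.08),np.radians(103.6))"
```

```text
tcp [ 0.5333 -0.309   0.0946] | turn deg [ 0.07 -0.21  0.16] | shift mm: in current axes [-4.4 14.6 -3. ]  in final axes [-4.4 14.6 -3. ]
```

jog_arm(motion=[[0.7,[-0.0044,0.007,-0.003],[0,-0.2,0]],[0.7,[0,0.0075,0],[0,0,0]],[0.7,[0,0,0],[0,0,0]],[0.7,[0,0,0],[0,0,0]]])

```text
clock: 2.28
tcp_pos: [0.5389, -0.3039, 0.0813]
orientation: [-0.252, 2.094, -2.094]
contact_force: [-0.2, 0.1, -0.1]
grip_width: 0.0599
```

```bash
python3 -c "
from h import *
go((.5368,-.305,.08),np.radians(103.6))"
```

```text
tcp [ 0.5389 -0.3039  0.0813] | turn deg [-0.02  0.13 -0.03] | shift mm: in current axes [2.3 1.3 0.6]  in final axes [2.3 1.3 0.6]
```

jog_arm(motion=[[0.7,[0.002,0.001,0.0005],[0,0,0]],[0.1,[0,0,0],[0,0,0]],[0.1,[0,0,0],[0,0,0]],[0.1,[0,0,0],[0,0,0]],[0.1,[0,0,0],[0,0,0]],[0.1,[0,0,0],[0,0,0]],[0.1,[0,0,0],[0,0,0]],[0.1,[0,0,0],[0,0,0]]], force=40)

```text
clock: 2.95
tcp_pos: [0.537, -0.3049, 0.0801]
orientation: [-0.252, 2.094, -2.094]
contact_force: [-0.5, 0.6, 5.7]
grip_width: 0.0196
```

```bash
python3 -c "
from h import *
go((.5368,-.305,.08),np.radians(103.6)); print(r.get_obs()['grip_width'])
d=grab('wrist','w2')"
```

```text
tcp [ 0.537  -0.3049  0.0801] | turn deg [-0.01  0.12 -0.01] | shift mm: in current axes [0.2 0.1 0.1]  in final axes [0.2 0.1 0.1]
0.019572060563026305
```

View pics/w2.png

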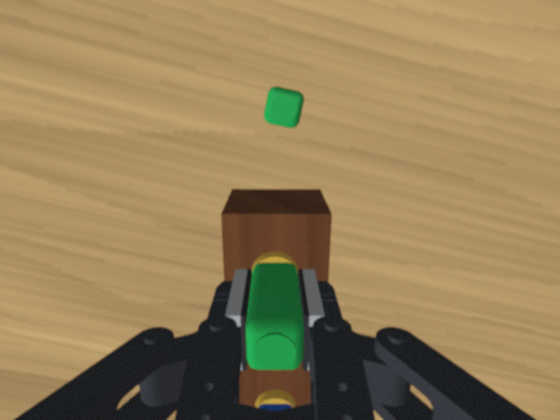

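Gripped at 19.6 mm, handle between the pads at (275,315). Lifting straight up.

jog_arm(motion=[[0.1,[0,-0.01,0],[0,0,0]],[0.1,[0,-0.015,0],[0,0,0]],[0.1,[0,-0.02,0],[0,0,0]],[0.1,[0,-0.025,0],[0,0,0]],[0.1,[0,-0.025,0],[0,0,0]],[0.1,[0,-0.015,0],[0,0,0]],[0.1,[0,-0.01,0],[0,0,0]],[0.1,[0,0,0],[0,0,0]],[0.1,[0,0,0],[0,0,0]]])

```text
clock: 3.75
tcp_pos: [0.5366, -0.3047, 0.1997]
orientation: [-0.252, 2.094, -2.094]
contact_force: [-0.1, -0.1, -2.1]
grip_width: 0.0194
```

```bash
python3 -c "
from h import *
# slot entry
c=np.array([.62494,.06201]); th=np.radians(-4.87); ey=np.array([-np.sin(th),np.cos(th)]); e=c-.019*ey; print('entry',e)
go((*e,.195),np.radians(90-4.87)); d=grab('scene','s2'); print(r.get_obs()['contact_force'],r.get_obs()['grip_width'])
im=cv2.imread('pics/s2.png'); cv2.imwrite('pics/s2c.png',im)"
```

```text
entry [0.62332699 0.04307859]
tcp [ 0.5366 -0.3047  0.1997] | turn deg [-0.   18.59 -0.  ] | shift mm: in current axes [-166.7    4.7 -317.3]  in final axes [ -56.8    4.7 -353.9]
[-0.04710139  0.2120087  -0.96087343] 0.019703500714392065
```

View pics/s2.png

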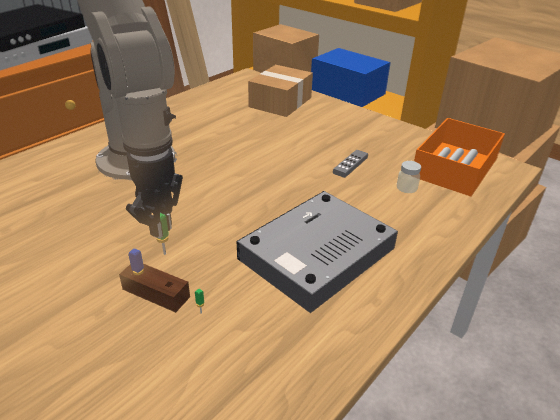

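jog_arm(motion=[[0.1,[0,0,0],[0,6.2,0]],[0.1,[0,0,0],[0,6.2,0]],[0.1,[0,0,0],[0,6.2,0]],[0.1,[-0.003,0,-0.018],[0,0,0]],[0.1,[-0.0055,0,-0.034],[0,0,0]],[0.1,[-0.0055,0,-0.034],[0,0,0]],[0.1,[-0.0055,0,-0.034],[0,0,0]],[0.1,[-0.0055,0,-0.034],[0,0,0]],[0.1,[-0.0055,0,-0.034],[0,0,0]],[0.1,[-0.0055,0,-0.034],[0,0,0]]])

```text
clock: 4.63
tcp_pos: [0.5907, -0.085, 0.1981]
orientation: [-0.089, -2.176, 2.176]
contact_force: [-0.1, -0.5, 0.1]
grip_width: 0.0203
```

jog_arm(motion=[[0.1,[-0.0055,0,-0.034],[0,0,0]],[0.1,[-0.0055,0,-0.034],[0,0,0]],[0.1,[-0.0055,0,-0.034],[0,0,0]],[0.1,[-0.0025,0,-0.015],[0,0,0]],[0.1,[0,0,0],[0,0,0]],[0.1,[0,0,0],[0,0,0]],[0.1,[0,0,0],[0,0,0]]])

```text
clock: 5.22
tcp_pos: [0.6198, 0.0264, 0.1987]
orientation: [-0.092, -2.174, 2.178]
contact_force: [-0.3, -0.8, -2.2]
grip_width: 0.0195
```

```bash
python3 -c "
from h import *
e=np.array([.62333,.04308])
go((*e,.195),np.radians(90-4.87)); d=grab('wrist','w3');d=grab('scene','s3');d=grab('top','t3'); print(r.get_obs()['contact_force'],r.get_obs()['grip_width'])
a=cv2.imread('pics/w3.png');b=cv2.imread('pics/s3.png');
c=cv2.resize(b[130:280,220:420],None,fx=2.8,fy=2.8,interpolation=2); cv2.imwrite('pics/s3c.png',c)"
```

```text
tcp [0.6198 0.0264 0.1987] | turn deg [-0.09 -0.1   0.11] | shift mm: in current axes [ -2.1   3.6 -16.9]  in final axes [ -2.1   3.7 -16.9]
[-0.1677924  -0.39642963 -1.12037471] 0.01954079622327111
```

View pics/w3.png

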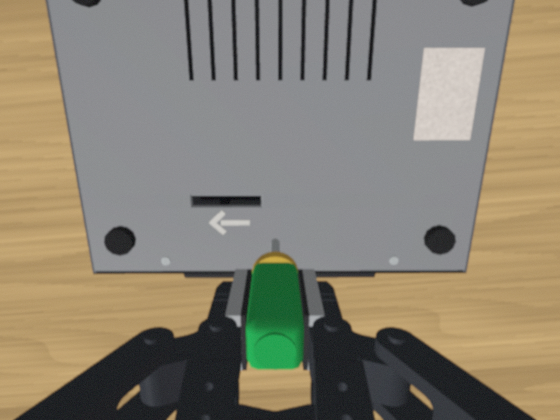

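View pics/s3c.png

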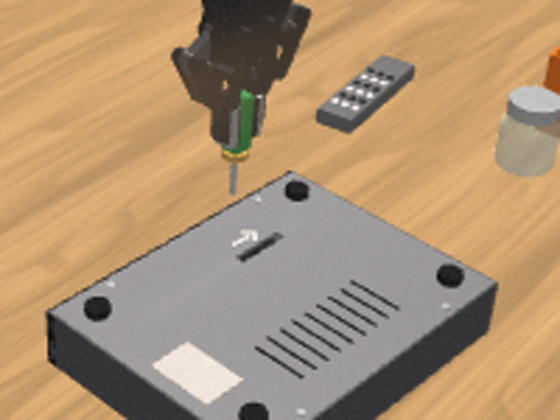

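Wrist view: rod held upright, tip at (275,240); slot at (192–261, 201), arrow to the left. Measuring tip and slot in both views.

```bash
cat > m5.py <<'E'
from h import *
d=dict(np.load('w3.npz')); s=dict(np.load('s3.npz')); p=np.array([.6198,.0264,.1987])
im=cv2.imread('pics/w3.png')
cv2.imwrite('pics/w3c.png',cv2.resize(im[185:265,180:300],None,fx=6,fy=6,interpolation=2))
g=cv2.cvtColor(im,cv2.COLOR_BGR2GRAY)[195:209,185:270]; G=cv2.resize(g,None,fx=4,fy=4,interpolation=2)
n,l,st,ce=cv2.connectedComponentsWithStats((G<75).astype('u1'))
i=1+st[1:,4].argmax(); x,y,w,h=st[i][:4]/4.; print('slot box',x+185,y+195,w,h)
u0,u1,v=185+x-.4,185+x+w-.4,195+y+h/2-.4
A=onz(d,u0,v,.055);B=onz(d,u1,v,.055); print('slot ends',A.round(4),B.round(4),'len',np.linalg.norm(A-B)*1000,'mid',((A+B)/2).round(4))
print('tip wrist',onz(d,275.5,240.5,p[2]-.074).round(4))
us,vs=233/2.8+220,192/2.8+130; print(us,vs)
print('tip scene',onz(s,us,vs,p[2]-.074).round(4))
# triangulate
t1,q1=ray(d,275.5,240.5);t2,q2=ray(s,us,vs)
k=np.linalg.lstsq(np.c_[q1,-q2],t2-t1,rcond=None)[0]; X=t1+q1*k[0];Y=t2+q2*k[1]; print('tri',X.round(4),Y.round(4))
E
python3 m5.py
```

```text
slot box 192.0 196.5 68.5 9.25
slot ends [0.629  0.0883 0.055 ] [0.6246 0.0374 0.055 ] len 51.14691988209878 mid [0.6268 0.0629 0.055 ]
tip wrist [0.6205 0.0264 0.1247]
303.2142857142857 198.57142857142856
tip scene [0.6199 0.0288 0.1247]
tri [0.6214 0.0264 0.1268] [0.6216 0.0265 0.1267]
```

View pics/w3c.png

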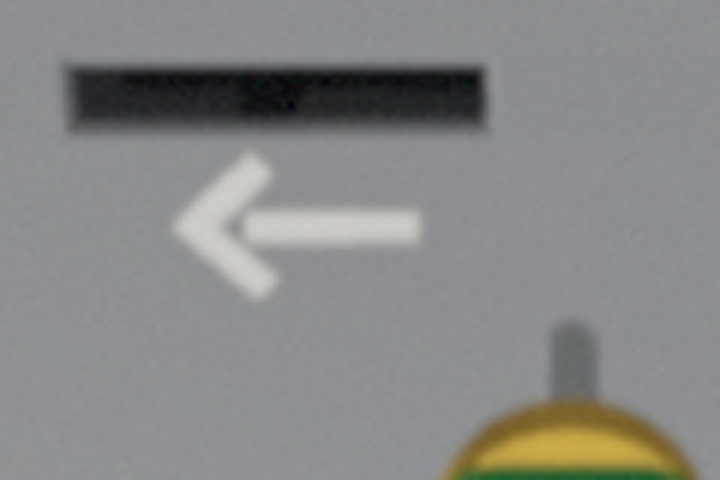

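jog_arm(motion=[[0.1,[-0.0027,0.015,-0.0175],[0,0,0]],[0.1,[0,0.02,0],[0,0,0]],[0.1,[0,0.018,0],[0,0,0]],[0.1,[0,0.008,0],[0,0,0]],[0.1,[0,0,0],[0,0,0]],[0.1,[0,0,0],[0,0,0]],[0.1,[0,0,0],[0,0,0]]])

```text
clock: 5.95
tcp_pos: [0.6254, 0.045, 0.14]
orientation: [-0.096, -2.178, 2.178]
contact_force: [0.1, 0.1, -0.1]
grip_width: 0.0197
```

```bash
python3 -c "
from h import *
go((.6240,.0437,.137),np.radians(90-4.87)); d=grab('wrist','w4');d=grab('scene','s4');o=r.get_obs(); print(o['contact_force'],o['grip_width'])
a=cv2.imread('pics/w4.png')[170:300,180:340];b=cv2.imread('pics/s4.png')[185:245,270:350]
cv2.imwrite('pics/c4.png',np.vstack([cv2.resize(a,(480,390),interpolation=2)[:,:],cv2.resize(b,(480,360),interpolation=2)])[:600] )
cv2.imwrite('pics/c4a.png',cv2.resize(a,(640,520),interpolation=2));cv2.imwrite('pics/c4b.png',cv2.resize(b,(640,480),interpolation=2))"
```

```text
tcp [0.6254 0.045  0.14  ] | turn deg [ 0.01 -0.06 -0.1 ] | shift mm: in current axes [1.3 3.  1.4]  in final axes [1.3 3.  1.4]
[-0.47433246 -0.48694956  0.00166353] 0.019506447117441462
```

View pics/c4a.png

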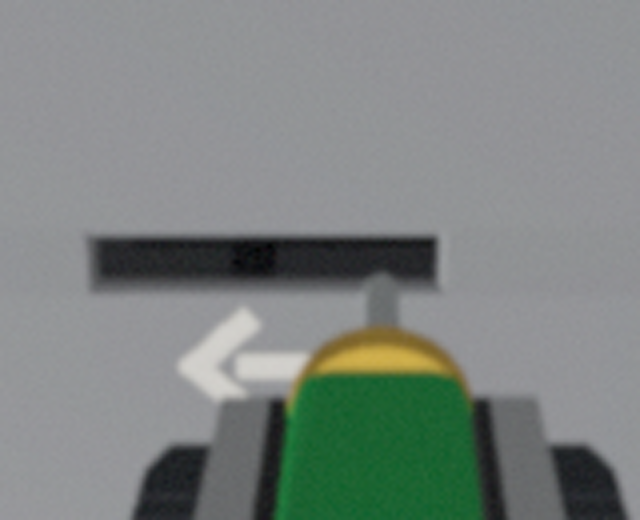

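View pics/c4b.png

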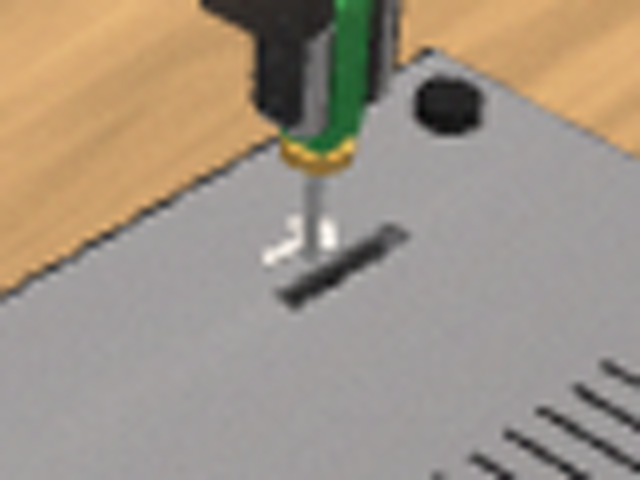

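```bash
cat > m6.py <<'E'
from h import *
d=dict(np.load('w4.npz')); s=dict(np.load('s4.npz')); p=np.array([.6254,.0450,.140])
Rm=R.from_euler('z',-4.87,degrees=True).as_matrix()
c=lambda x,y:(x/4+180-.375,y/4+170-.375)
C=[onz(d,*c(*q),.055) for q in((92,237),(437,237),(437,291),(92,291))]; mid=np.mean(C,0)
print('slot mid',mid.round(4),[(Rm.T@(q-mid)*1000).round(1)[:2].tolist() for q in C])
e=lambda x,y:(x/8+270-.44,y/8+185-.44)
S=[onz(s,*e(*q),.055) for q in((392,225),(408,236),(294,310),(277,292))]; ms=np.mean(S,0)
print('scene slot mid',ms.round(4),[(Rm.T@(q-ms)*1000).round(1)[:2].tolist() for q in S])
for z in(.065,.068):
    tw=onz(d,*c(382,275),z); ts=onz(s,*e(312,256),z); print(z,'tip wrist',tw.round(4),'rel',(Rm.T@(tw-mid)*1000).round(1),'tip scene',ts.round(4),'rel',(Rm.T@(ts-ms)*1000).round(1))
for x in(235,275):
    q=onz(d,*c(x,258),.046); print('tab edge rel',(Rm.T@(q-mid)*1000).round(1))
print('tcp rel',(Rm.T@(p-mid)*1000).round(1))
E
python3 m6.py
```

```text
slot mid [0.6266 0.063  0.055 ] [[4.4, 25.6], [4.3, -25.9], [-4.4, -26.0], [-4.3, 26.2]]
scene slot mid [0.627  0.0617 0.055 ] [[-3.6, 26.1], [3.5, 25.4], [4.8, -27.1], [-4.6, -24.4]]
0.065 tip wrist [0.6274 0.0452 0.065 ] rel [  2.3 -17.6  10. ] tip scene [0.6249 0.048  0.065 ] rel [ -1.  -13.8  10. ]
0.068 tip wrist [0.6286 0.0451 0.068 ] rel [  3.5 -17.6  13. ] tip scene [0.6272 0.0447 0.068 ] rel [  1.6 -16.9  13. ]
tab edge rel [-2.5  5.3 -9. ]
tab edge rel [-2.5 -0.9 -9. ]
tcp rel [  0.3 -18.   85. ]
```

jog_arm(motion=[[0.1,[0.0005,0.004,0.001],[0,0,0]],[0.1,[0,0.004,0],[0,0,0]],[0.1,[0,0,0],[0,0,0]],[0.1,[0,0,0],[0,0,0]]])

```text
clock: 6.38
tcp_pos: [0.6237, 0.0445, 0.1305]
orientation: [-0.092, -2.177, 2.178]
contact_force: [0.8, 0.0, 0.2]
grip_width: 0.0194
```

```bash
python3 -c "
from h import *
go((.6240,.0437,.137),np.radians(90-4.87)); d=grab('wrist','w5');d=grab('scene','s5');o=r.get_obs(); print(o['contact_force'],o['grip_width'])
a=cv2.imread('pics/w5.png')[190:270,200:300];b=cv2.imread('pics/s5.png')[190:240,280:340]
cv2.imwrite('pics/c5a.png',cv2.resize(a,(700,560),interpolation=2));cv2.imwrite('pics/c5b.png',cv2.resize(b,(600,500),interpolation=2))"
```

```text
tcp [0.6237 0.0445 0.1305] | turn deg [-0.01 -0.01  0.04] | shift mm: in current axes [-0.3 -6.5  0.7]  in final axes [-0.3 -6.5  0.7]
[-0.3440904   0.24509197 -1.06540387] 0.019790441911926214
```

View pics/c5a.png

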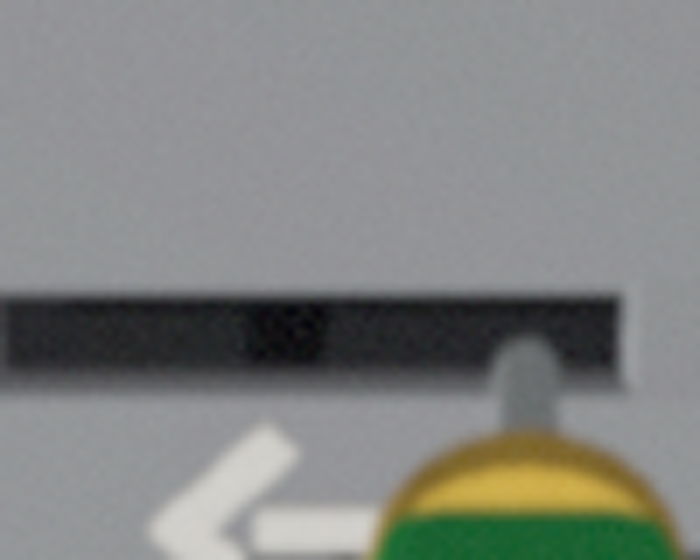

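View pics/c5b.png

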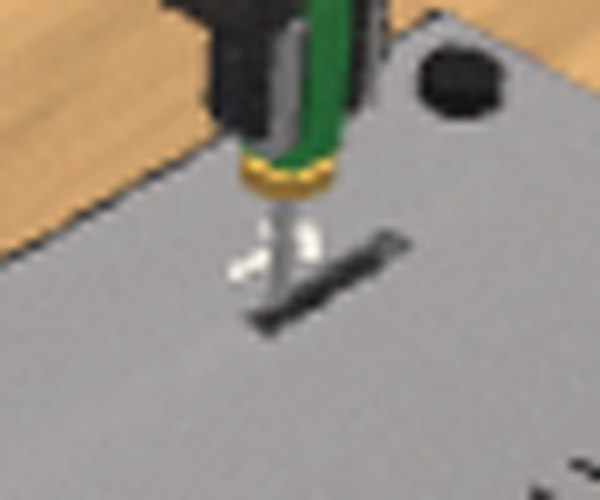

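```bash
cat > m7.py <<'E'
from h import *
d=dict(np.load('w5.npz')); s=dict(np.load('s5.npz')); p=np.array([.6237,.0445,.1305])
Rm=R.from_euler('z',-4.87,degrees=True).as_matrix()
c=lambda x,y:(x/7+200-.43,y/7+190-.43); e=lambda x,y:(x/10+280-.45,y/10+190-.45)
C=[onz(d,*c(*q),.055) for q in((3,296),(622,296),(622,388),(3,388))]; mid=np.mean(C,0)
print('slot mid',mid.round(4),[(Rm.T@(q-mid)*1000).round(1)[:2].tolist() for q in C])
S=[onz(s,*e(*q),.055) for q in((388,232),(410,242),(265,335),(245,318))]; ms=np.mean(S,0)
print('scene mid',ms.round(4),[(Rm.T@(q-ms)*1000).round(1)[:2].tolist() for q in S])
def tip(cm,px,zt,sgn):
    t,q=ray(cm,*px); q/=np.linalg.norm(q); el=np.arcsin(-q[2]); Q=t+q*((zt+.0025)-t[2])/q[2]
    h=q.copy();h[2]=0;h/=np.linalg.norm(h)   # horizontally away from camera
    return Q+sgn*h*.0025/np.sin(el), np.degrees(el)
for zt in(.055,.0565,.058):
    a,e1=tip(d,c(527,336),zt,-1 if False else 1); b,e2=tip(s,e(280,305),zt,1)
    print(zt,'wrist',(Rm.T@(a-mid)*1000).round(1),e1,'scene',(Rm.T@(b-ms)*1000).round(1),e2, a.round(4),b.round(4))
print('tcp rel',(Rm.T@(p-mid)*1000).round(1)); print(d['xyz'])
E
python3 m7.py
```

```text
slot mid [0.6268 0.0624 0.055 ] [[4.1, 25.2], [4.1, -25.4], [-4.1, -25.5], [-4.1, 25.7]]
scene mid [0.6266 0.0616 0.055 ] [[-3.4, 25.6], [3.0, 26.5], [4.1, -26.7], [-3.7, -25.3]]
0.055 wrist [ -1.1 -17.6   2.5] 67.97686081610703 scene [ -2.  -14.8   2.5] 37.07722268030585 [0.6242 0.0449 0.0575] [0.6234 0.047  0.0575]
0.0565 wrist [ -0.5 -17.6   4. ] 67.97686081610703 scene [ -0.7 -16.3   4. ] 37.07722268030585 [0.6248 0.0449 0.059 ] [0.6245 0.0454 0.059 ]
0.058 wrist [  0.1 -17.6   5.5] 67.97686081610703 scene [  0.6 -17.8   5.5] 37.07722268030585 [0.6254 0.0448 0.0605] [0.6257 0.0438 0.0605]
tcp rel [ -1.5 -18.1  75.5]
[0.70561609 0.03806375 0.25294639]
```

jog_arm(motion=[[0.1,[0,0.001,0],[0,0,0]],[0.1,[0,0.001,0],[0,0,0]],[0.1,[0,0.001,0],[0,0,0]],[0.1,[0,0,0],[0,0,0]]])

```text
clock: 6.82
tcp_pos: [0.6239, 0.0445, 0.1276]
orientation: [-0.092, -2.178, 2.178]
contact_force: [0.8, -0.5, -0.3]
grip_width: 0.0195
```

jog_arm(motion=[[0.1,[0,0.001,0],[0,0,0]],[0.1,[0,0.001,0],[0,0,0]],[0.1,[0,0,0],[0,0,0]]])

```text
clock: 7.07
tcp_pos: [0.6239, 0.0445, 0.1256]
orientation: [-0.092, -2.178, 2.178]
contact_force: [-0.5, 0.5, -0.3]
grip_width: 0.0198
```

```bash
python3 -c "
from h import *
go((.6240,.0437,.1125),np.radians(90-4.87)); d=grab('wrist','w6');o=r.get_obs(); print(o['contact_force'],o['grip_width'])
a=cv2.imread('pics/w6.png')[190:270,200:300]
cv2.imwrite('pics/c6a.png',cv2.resize(a,(700,560),interpolation=2))"
```

```text
tcp [0.6239 0.0445 0.1256] | turn deg [-0.01 -0.01  0.02] | shift mm: in current axes [-0.1 13.1  0.8]  in final axes [-0.1 13.1  0.8]
[-0.52894104  0.1995493  -0.2012999 ] 0.019617713019953284
```

View pics/c6a.png

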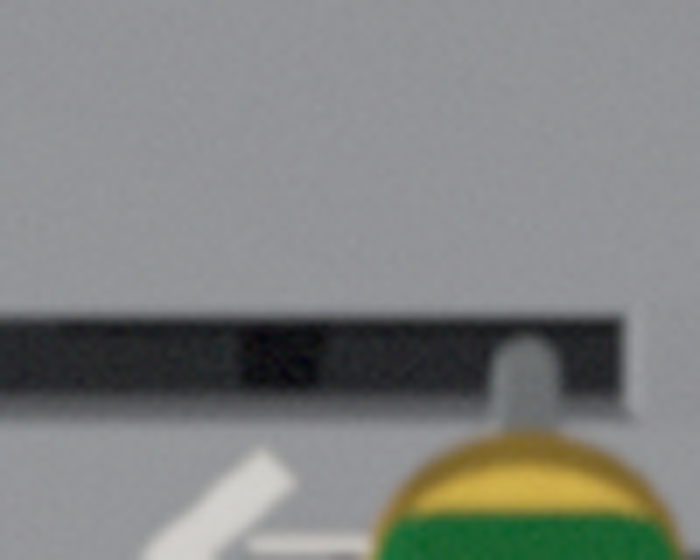

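Tip has entered the slot cleanly (about 1.5 mm gap to the rear edge, crop row 335 vs 318), with no force. Continuing down.

jog_arm(motion=[[0.1,[0,0.0015,0],[0,0,0]],[0.1,[0,0.0015,0],[0,0,0]],[0.1,[0,0.0015,0],[0,0,0]],[0.1,[0,0,0],[0,0,0]]])

```text
clock: 7.45
tcp_pos: [0.6238, 0.0445, 0.1209]
orientation: [-0.092, -2.177, 2.178]
contact_force: [-0.5, -0.9, -0.4]
grip_width: 0.0198
```

jog_arm(motion=[[0.1,[0,0.0015,0],[0,0,0]],[0.1,[0,0.0015,0],[0,0,0]],[0.1,[0,0.0015,0],[0,0,0]],[0.1,[0,0,0],[0,0,0]]])

```text
clock: 7.78
tcp_pos: [0.6238, 0.0445, 0.1164]
orientation: [-0.092, -2.177, 2.178]
contact_force: [-0.7, 0.5, -0.6]
grip_width: 0.0195
```

jog_arm(motion=[[0.1,[0,0.0015,0],[0,0,0]],[0.1,[0,0.0015,0],[0,0,0]],[0.1,[0,0.001,0],[0,0,0]],[0.1,[0,0,0],[0,0,0]],[0.1,[0,0,0],[0,0,0]]])

```text
clock: 8.2
tcp_pos: [0.624, 0.0445, 0.1127]
orientation: [-0.093, -2.178, 2.178]
contact_force: [-0.3, -0.5, -0.8]
grip_width: 0.0198
```

jog_arm(motion=[[0.1,[0,0,-0.0015],[0,0,0]],[0.1,[0,0,-0.0015],[0,0,0]],[0.1,[0,0,-0.0015],[0,0,0]],[0.1,[0,0,-0.0015],[0,0,0]],[0.1,[0,0,-0.0015],[0,0,0]],[0.1,[0,0,-0.0015],[0,0,0]],[0.1,[0,0,0],[0,0,0]]])

```text
clock: 8.78
tcp_pos: [0.6248, 0.0541, 0.1128]
orientation: [-0.092, -2.178, 2.178]
contact_force: [-0.3, 0.0, -0.5]
grip_width: 0.0194
```

jog_arm(motion=[[0.1,[0,0,-0.001],[0,0,0]],[0.1,[0,0,-0.001],[0,0,0]],[0.1,[0,0,-0.001],[0,0,0]],[0.1,[0,0,-0.001],[0,0,0]],[0.1,[0,0,0],[0,0,0]]])

```text
clock: 9.2
tcp_pos: [0.6252, 0.0578, 0.1128]
orientation: [-0.093, -2.178, 2.178]
contact_force: [-0.7, 0.3, -0.1]
grip_width: 0.0196
```

jog_arm(motion=[[0.1,[0,0,-0.001],[0,0,0]],[0.1,[0,0,-0.001],[0,0,0]],[0.1,[0,0,-0.001],[0,0,0]],[0.1,[0,0,0],[0,0,0]]])

```text
clock: 9.53
tcp_pos: [0.6254, 0.0602, 0.1128]
orientation: [-0.093, -2.177, 2.178]
contact_force: [-0.7, -0.6, -0.7]
grip_width: 0.0197
```

jog_arm(motion=[[0.1,[0,0,-0.001],[0,0,0]],[0.1,[0,0,-0.001],[0,0,0]],[0.1,[0,0,-0.001],[0,0,0]],[0.1,[0,0,-0.001],[0,0,0]],[0.1,[0,0,0],[0,0,0]]])

```text
clock: 9.95
tcp_pos: [0.6257, 0.064, 0.1128]
orientation: [-0.093, -2.177, 2.178]
contact_force: [0.1, -4.4, -1.1]
grip_width: 0.0197
```

jog_arm(motion=[[0.1,[0,0,-0.001],[0,0,0]],[0.1,[0,0,-0.001],[0,0,0]],[0.1,[0,0,-0.001],[0,0,0]],[0.1,[0,0,-0.001],[0,0,0]],[0.1,[0,0,0],[0,0,0]]])

```text
clock: 10.37
tcp_pos: [0.6261, 0.0687, 0.1128]
orientation: [-0.093, -2.178, 2.178]
contact_force: [-0.2, -4.9, -1.5]
grip_width: 0.0197
```

```bash
python3 -c "
from h import *
o=r.get_obs();print(o['contact_force'],o['tcp_pos'])
d=grab('wrist','w7')"
```

```text
[-0.16985202 -4.90485527 -1.50975117] [0.62612855 0.06869847 0.11277288]
```

View pics/w7.png

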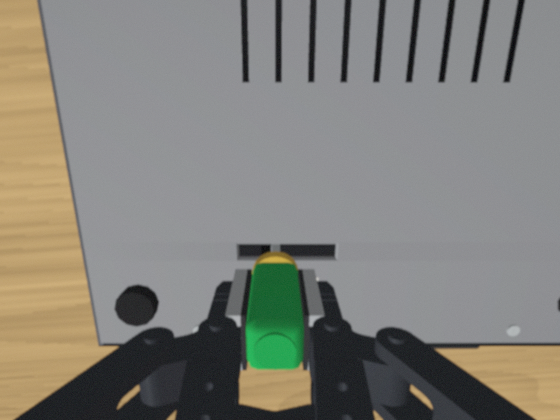

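Spring force is about 5 N, and the tab (dark, at px 270,251) rides against the shank. Continuing gently.

jog_arm(motion=[[0.1,[0,0,-0.001],[0,0,0]],[0.1,[0,0,-0.001],[0,0,0]],[0.1,[0,0,-0.001],[0,0,0]],[0.1,[0,0,-0.001],[0,0,0]],[0.1,[0,0,0],[0,0,0]]])

```text
clock: 10.83
tcp_pos: [0.6264, 0.0725, 0.1128]
orientation: [-0.093, -2.178, 2.178]
contact_force: [0.8, -4.7, -1.1]
grip_width: 0.0196
```

jog_arm(motion=[[0.1,[0,0,-0.001],[0,0,0]],[0.1,[0,0,-0.001],[0,0,0]],[0.1,[0,0,0],[0,0,0]]])

```text
clock: 11.08
tcp_pos: [0.6267, 0.0751, 0.1128]
orientation: [-0.093, -2.179, 2.177]
contact_force: [0.4, -2.7, -0.8]
grip_width: 0.0195
```

```bash
python3 -c "
from h import *
o=r.get_obs();print(o['contact_force'],o['tcp_pos'])
d=grab('wrist','w8')"
```

```text
[ 0.39576555 -2.73165105 -0.75249365] [0.62667703 0.07513379 0.11284389]
```

View pics/w8.png

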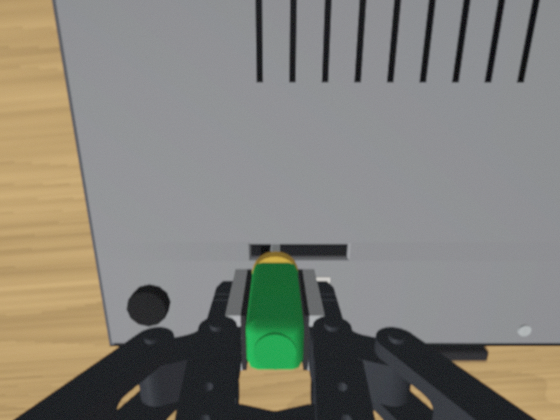

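```bash
python3 -c "
from h import *
o=r.get_obs();print(o['contact_force'],o['tcp_pos'])
d=grab('top','t8'); a=cv2.imread('pics/t8.png')[95:255,190:370]; cv2.imwrite('pics/t8c.png',cv2.resize(a,None,fx=3.5,fy=3.5,interpolation=2))"
```

```text
[ 0.11473236 -3.17753514 -0.7467592 ] [0.62666521 0.07538682 0.11282257]
```

View pics/t8c.png

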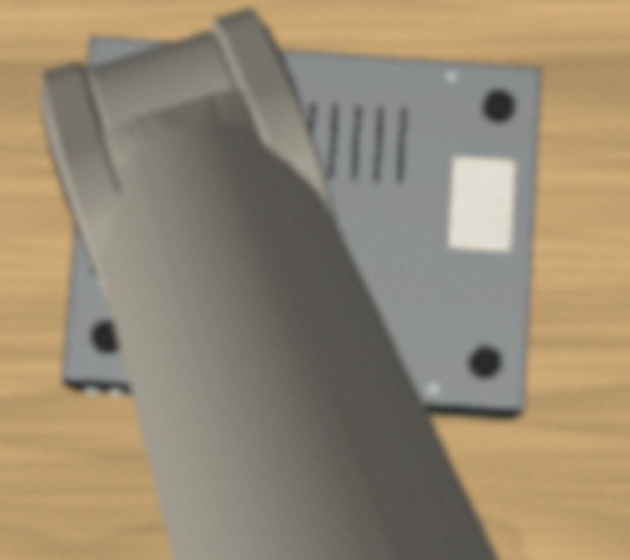

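Tray not out yet (bar still close under the front edge at row 352). A bit further, 1 mm at a time.

jog_arm(motion=[[0.1,[0,0,-0.0007],[0,0,0]],[0.1,[0,0,0],[0,0,0]]])

```text
clock: 11.35
tcp_pos: [0.6267, 0.0758, 0.1129]
orientation: [-0.092, -2.179, 2.178]
contact_force: [-0.0, -2.4, -1.3]
grip_width: 0.0192
```

jog_arm(motion=[[0.1,[0,0,-0.0007],[0,0,0]],[0.1,[0,0,0],[0,0,0]]])

```text
clock: 11.52
tcp_pos: [0.6268, 0.0762, 0.1128]
orientation: [-0.093, -2.178, 2.178]
contact_force: [-0.3, -1.7, -1.7]
grip_width: 0.0196
```

```bash
python3 -c "
from h import *
o=r.get_obs();print(o['contact_force'],o['tcp_pos'])
d=grab('wrist','w9')"
```

```text
[-0.33450298 -1.66741048 -1.65572235] [0.62676356 0.07618039 0.11283112]
```

View pics/w9.png

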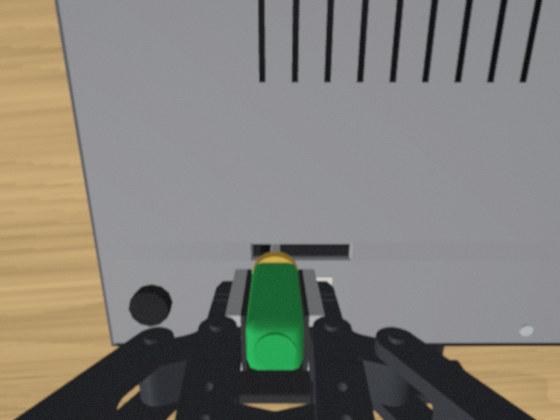

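The bar has dropped to row ~385 with a gap to the front (345): the tray sprung out. Holding briefly, then backing off toward -y and lifting out.

jog_arm(motion=[[0.1,[0,0,0],[0,0,0]],[0.1,[0,0,0],[0,0,0]],[0.1,[0,0,0],[0,0,0]],[0.1,[0,0,0.001],[0,0,0]],[0.1,[0,0,0.0015],[0,0,0]],[0.1,[0,0,0.002],[0,0,0]],[0.1,[0,0,0.002],[0,0,0]],[0.1,[0,0,0.002],[0,0,0]],[0.1,[0,0,0],[0,0,0]]])

```text
clock: 12.32
tcp_pos: [0.626, 0.0667, 0.1128]
orientation: [-0.093, -2.177, 2.178]
contact_force: [0.1, -1.4, -1.3]
grip_width: 0.0196
```

```bash
python3 -c "
from h import *
o=r.get_obs();print(o['contact_force'],o['tcp_pos'])
d=dict(np.load('w9.npz'));print('bar',onz(d,275,387,.046))"
```

```text
[ 0.08680235 -1.37261902 -1.30761931] [0.62597571 0.06669463 0.11281252]
bar [0.53036728 0.08479902 0.046     ]
```

jog_arm(motion=[[0.1,[0,0,0.002],[0,0,0]],[0.1,[0,0,0.002],[0,0,0]],[0.1,[0,0,0.002],[0,0,0]],[0.1,[0,0,0.002],[0,0,0]],[0.1,[0,0,0.002],[0,0,0]],[0.1,[0,0,0],[0,0,0]]])

```text
clock: 12.82
tcp_pos: [0.6251, 0.057, 0.1128]
orientation: [-0.093, -2.178, 2.178]
contact_force: [0.8, 0.9, -0.1]
grip_width: 0.0196
```

jog_arm(motion=[[0.1,[0,-0.002,0],[0,0,0]],[0.1,[0,-0.003,0],[0,0,0]],[0.1,[0,-0.005,0],[0,0,0]],[0.1,[0,-0.006,0],[0,0,0]],[0.1,[0,-0.01,0],[0,0,0]],[0.1,[0,-0.018,0],[0,0,0]],[0.1,[0,-0.022,0],[0,0,0]],[0.1,[0,-0.022,0],[0,0,0]],[0.1,[0,0,0],[0,0,0]],[0.1,[0,0,0],[0,0,0]]])

```text
clock: 13.65
tcp_pos: [0.6262, 0.0576, 0.2031]
orientation: [-0.097, -2.181, 2.179]
contact_force: [0.5, 0.6, -1.1]
grip_width: 0.0198
```

```bash
python3 -c "
from h import *
o=r.get_obs();print(o['contact_force'],o['tcp_pos'],o['grip_width'])
go((.5370,-.3049,.20),np.radians(103.7))
d=grab('wrist','w10');d=grab('scene','s10')"
```

```text
[ 0.4805335   0.6461471  -1.14026436] [0.62623703 0.05763427 0.20311693] 0.01983660163527507
tcp [0.6262 0.0576 0.2031] | turn deg [  0.02 -18.58  -0.23] | shift mm: in current axes [ 58.1   2.5 368.8]  in final axes [172.6   3.1 331.1]
```

View pics/w10.png

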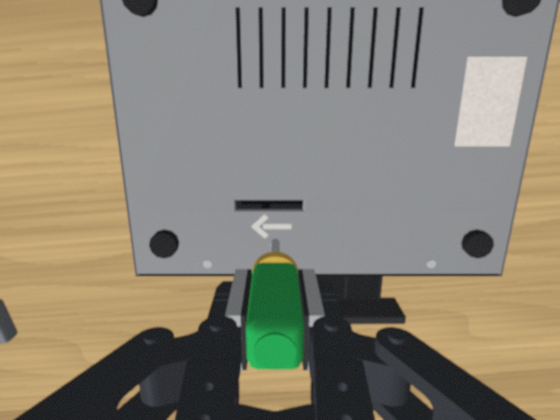

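View pics/s10.png

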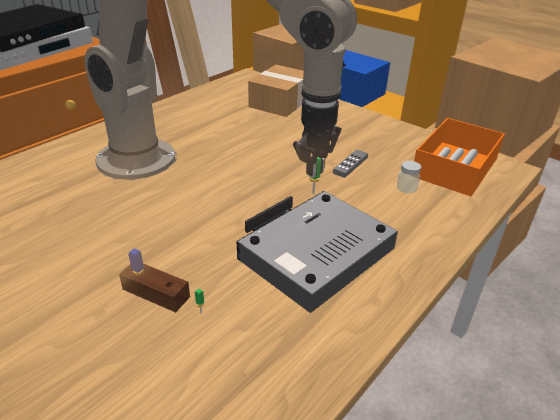

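Tray out, with its bar at scene (270,213). Rod still straight in the grip. Back to the block.

jog_arm(motion=[[0.1,[0.003,0,0.018],[0,0,0]],[0.1,[0.0054,0,0.034],[0,0,0]],[0.1,[0.0054,0,0.034],[0,0,0]],[0.1,[0.0054,0,0.034],[0,0,0]],[0.1,[0.0054,0,0.034],[0,0,0]],[0.1,[0.0054,0,0.034],[0,0,0]],[0.1,[0.0054,0,0.034],[0,0,0]],[0.1,[0.0054,0,0.034],[0,0,0]],[0.1,[0.0054,0,0.034],[0,0,0]],[0.1,[0.0054,0,0.034],[0,0,0]]])

```text
clock: 14.58
tcp_pos: [0.5447, -0.2623, 0.1996]
orientation: [-0.09, -2.178, 2.176]
contact_force: [-0.2, 0.4, -0.7]
grip_width: 0.0195
```

jog_arm(motion=[[0.1,[0.005,0,0.03],[0,0,0]],[0.1,[0.002,0,0.012],[0,0,0]],[0.1,[0,0,0],[0,-6,0]],[0.1,[0,0,0],[0,-6,0]],[0.1,[0,0,0],[0,-6.5,0]],[0.1,[0,0,0],[0,0,0]],[0.1,[0,0,0],[0,0,0]]])

```text
clock: 15.17
tcp_pos: [0.5354, -0.3016, 0.1999]
orientation: [-0.249, 2.099, -2.096]
contact_force: [0.1, -0.3, -1.0]
grip_width: 0.0196
```

```bash
python3 -c "
from h import *
go((.5370,-.3049,.20),np.radians(103.7))"
```

```text
tcp [ 0.5354 -0.3016  0.1999] | turn deg [ 0.08 -0.24  0.05] | shift mm: in current axes [-0.8 -0.1  3.6]  in final axes [-0.8 -0.1  3.6]
```

jog_arm(motion=[[0.1,[-0.0008,0.015,0.0036],[0,-0.2,0]],[0.1,[0,0.025,0],[0,0,0]],[0.1,[0,0.02,0],[0,0,0]],[0.1,[0,0.006,0],[0,0,0]],[0.1,[0,0,0],[0,0,0]],[0.1,[0,0,0],[0,0,0]],[0.1,[0,0,0],[0,0,0]]])

```text
clock: 15.75
tcp_pos: [0.5382, -0.3058, 0.1361]
orientation: [-0.251, 2.092, -2.094]
contact_force: [0.0, -1.0, -0.6]
grip_width: 0.0197
```

```bash
python3 -c "
from h import *
go((.5370,-.3049,.134),np.radians(103.7)); d=grab('wrist','w11')
a=cv2.imread('pics/w11.png')[180:320,200:360]
cv2.imwrite('pics/c11.png',cv2.resize(a,None,fx=4,fy=4,interpolation=2))"
```

```text
tcp [ 0.5382 -0.3058  0.1361] | turn deg [-0.07  0.08 -0.09] | shift mm: in current axes [ 0.9  2.1 -1.2]  in final axes [ 0.9  2.1 -1.2]
```

View pics/c11.png

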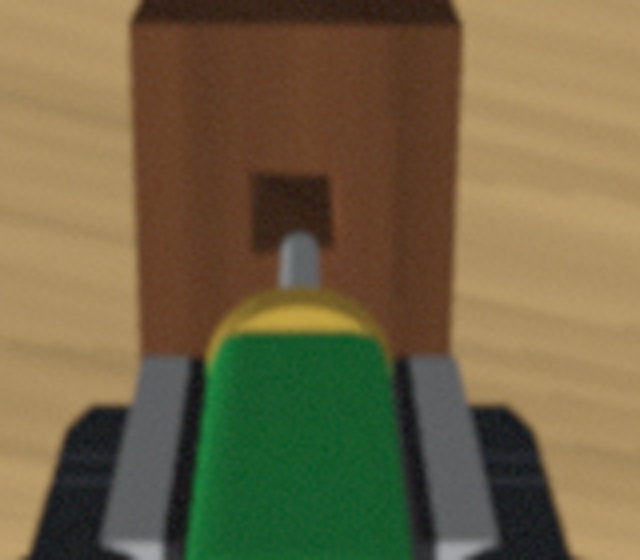

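Hole at crop (250–331, 172–248); the rod is about 1 mm right of centre, matching the 1.2 mm correction.

jog_arm(motion=[[0.1,[0.0009,0.004,-0.0012],[0,0,0]],[0.1,[0,0.005,0],[0,0,0]],[0.1,[0,0.004,0],[0,0,0]],[0.1,[0,0,0],[0,0,0]],[0.1,[0,0,0],[0,0,0]]])

```text
clock: 16.22
tcp_pos: [0.5358, -0.3046, 0.1214]
orientation: [-0.254, 2.094, -2.093]
contact_force: [-0.6, 0.1, -0.8]
grip_width: 0.0194
```

```bash
python3 -c "
from h import *
go((.5370,-.3049,.0805),np.radians(103.7)); d=grab('wrist','w12')
a=cv2.imread('pics/w12.png')[180:320,200:360]
cv2.imwrite('pics/c12.png',cv2.resize(a,None,fx=4,fy=4,interpolation=2))"
```

```text
tcp [ 0.5358 -0.3046  0.1214] | turn deg [0.03 0.11 0.03] | shift mm: in current axes [-1.1 40.9  0.6]  in final axes [-1.  40.9  0.6]
```

View pics/c12.png

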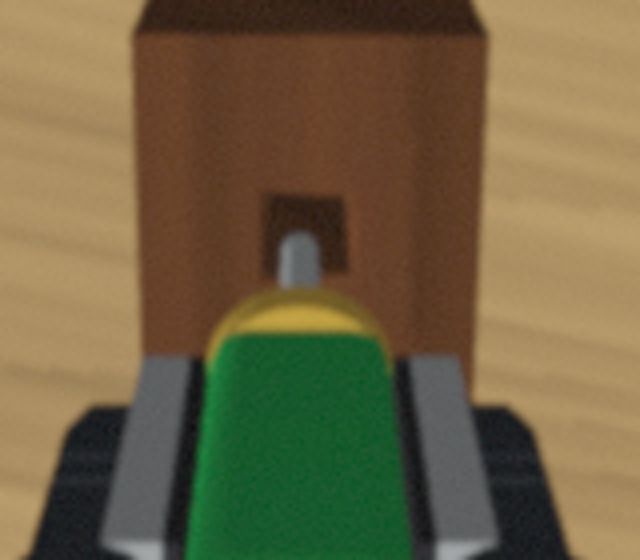

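jog_arm(motion=[[0.1,[-0.0008,0.004,0.0003],[0,0,0]],[0.1,[0,0.006,0],[0,0,0]],[0.1,[0,0.008,0],[0,0,0]],[0.1,[0,0.008,0],[0,0,0]],[0.1,[0,0.007,0],[0,0,0]],[0.1,[0,0.003,0],[0,0,0]],[0.1,[0,0.001,0],[0,0,0]],[0.1,[0,0,0],[0,0,0]],[0.1,[0,0,0],[0,0,0]]])

```text
clock: 17.02
tcp_pos: [0.5371, -0.3049, 0.085]
orientation: [-0.253, 2.093, -2.093]
contact_force: [0.7, 0.0, -0.4]
grip_width: 0.0199
```

```bash
python3 -c "
from h import *
go((.5370,-.3049,.0805),np.radians(103.7)); print(r.get_obs()['contact_force']); d=grab('scene','s12')
a=cv2.imread('pics/s12.png')[230:320,100:220]
cv2.imwrite('pics/c12s.png',cv2.resize(a,None,fx=5,fy=5,interpolation=2))"
```

```text
tcp [ 0.5371 -0.3049  0.085 ] | turn deg [-0.01  0.11 -0.02] | shift mm: in current axes [ 0.1  4.5 -0. ]  in final axes [ 0.1  4.5 -0. ]
[ 0.72295753  0.03711729 -0.41826123]
```

View pics/c12s.png

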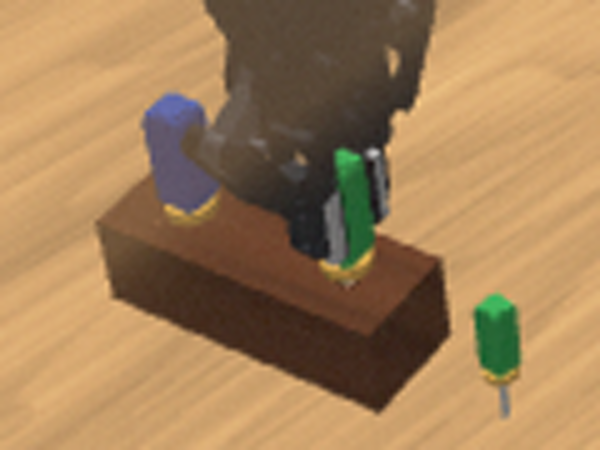

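jog_arm(motion=[[0.1,[0,0.0015,0],[0,0,0]],[0.1,[0,0.0015,0],[0,0,0]],[0.1,[0,0.001,0],[0,0,0]],[0.1,[0,0.001,0],[0,0,0]],[0.1,[0,0,0],[0,0,0]]])

```text
clock: 17.48
tcp_pos: [0.537, -0.3048, 0.0801]
orientation: [-0.254, 2.093, -2.093]
contact_force: [-2.0, 0.4, 2.5]
grip_width: 0.0197
```

jog_arm(motion=[[0.1,[0,0.0007,0],[0,0,0]],[0.1,[0,0.0007,0],[0,0,0]],[0.1,[0,0,0],[0,0,0]]])

```text
clock: 17.73
tcp_pos: [0.537, -0.3048, 0.0801]
orientation: [-0.253, 2.093, -2.094]
contact_force: [-4.2, 2.3, 14.8]
grip_width: 0.0196
```

Collar is seated (reaction up 15 N). Releasing and rising.

jog_arm(motion=[[0.6,[0,-0.0007,0],[0,0,0]],[0.6,[0,0,0],[0,0,0]],[0.6,[0,0,0],[0,0,0]],[0.6,[0,0,0],[0,0,0]],[0.6,[0,0,0],[0,0,0]],[0.6,[0,0,0],[0,0,0]]])

```text
clock: 18.23
tcp_pos: [0.5369, -0.3048, 0.0789]
orientation: [-0.254, 2.094, -2.093]
contact_force: [0.5, -0.7, -0.1]
grip_width: 0.0512
```

jog_arm(motion=[[0.6,[0,-0.01,0],[0,0,0]],[0.6,[0,-0.025,0],[0,0,0]],[0.6,[0,-0.03,0],[0,0,0]],[0.6,[0,-0.03,0],[0,0,0]],[0.6,[0,-0.025,0],[0,0,0]],[0.6,[0,0,0],[0,0,0]],[0.6,[0,0,0],[0,0,0]]])

```text
clock: 18.82
tcp_pos: [0.538, -0.3053, 0.2017]
orientation: [-0.249, 2.089, -2.094]
contact_force: [0.1, -0.2, -0.5]
grip_width: 0.0513
```

```bash
python3 -c "
from h import *
d=grab('wrist','w13');d=grab('top','t13');d=grab('scene','s13');o=r.get_obs();print(o['tcp_pos'],o['grip_width'])
a=cv2.imread('pics/s13.png')[175:325,100:310]; b=cv2.imread('pics/t13.png')[95:265,190:390]
cv2.imwrite('pics/c13.png',cv2.resize(a,None,fx=3.6,fy=3.6,interpolation=2));cv2.imwrite('pics/c13t.png',cv2.resize(b,None,fx=3.5,fy=3.5,interpolation=2))"
```

```text
[ 0.5361829  -0.30443036  0.19817926] 0.051164547731425966
```

View pics/c13.png

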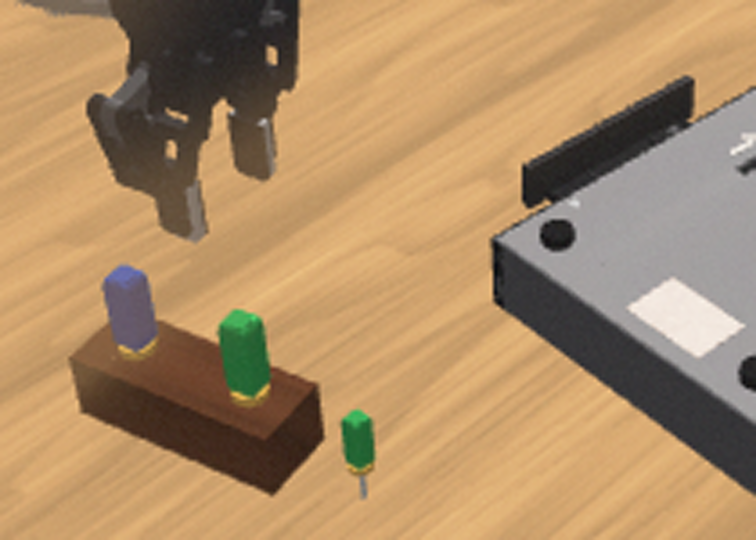

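View pics/c13t.png

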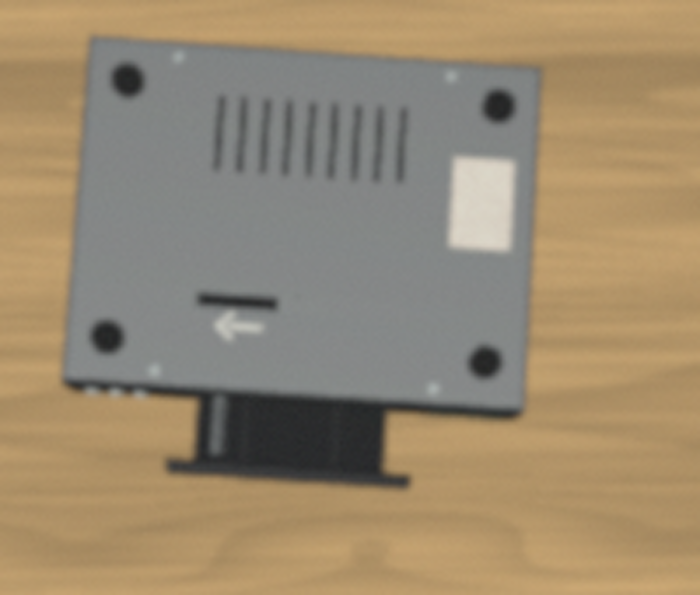

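View pics/w13.png

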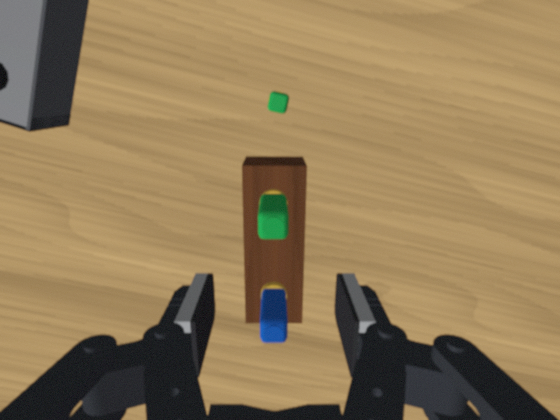

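Rod stands seated with its collar on the block, and the driver is undisturbed. Tray bar at top crop (168–410, ~474). Measuring the bar.

```bash
python3 -c "
from h import *
d=dict(np.load('t13.npz')); c=lambda x,y:(x/3.5+190-.36,y/3.5+95-.36)
Rm=R.from_euler('z',-4.87,degrees=True).as_matrix(); P=np.array([.67596,.01757,0])
for q in((168,461),(410,477),(410,487),(168,471)):
    w=onz(d,*c(*q),.046); print(w.round(4),(Rm.T@(w-P)).round(4))
B=P+Rm@np.array([-.1595,.03,.05]);F=P+Rm@np.array([-.2345,.03,.05]); print(B,F)
go((B[0],B[1],.16),np.radians(-4.87))
"
```

```text
[0.5227 0.1089 0.046 ] [-0.1605  0.078   0.046 ]
[ 0.5094 -0.0478  0.046 ] [-0.1605 -0.0793  0.046 ]
[ 0.5029 -0.0476  0.046 ] [-0.1669 -0.0796  0.046 ]
[0.5162 0.1089 0.046 ] [-0.167   0.0775  0.046 ]
[0.51958267 0.06100249 0.05      ] [0.44485343 0.06736963 0.05      ]
tcp [ 0.5362 -0.3044  0.1982] | turn deg [ 1.100e-01 -7.131e+01  3.000e-02] | shift mm: in current axes [ -71.2   38.5 -358.8]  in final axes [-362.7   38.2  -47.6]
```

jog_arm(motion=[[0.45,[-0.0035,0,-0.018],[0,0,0]],[0.45,[-0.0068,0,-0.034],[0,0,0]],[0.45,[-0.0068,0,-0.034],[0,0,0]],[0.45,[-0.0068,0,-0.034],[0,0,0]],[0.45,[-0.0068,0,-0.034],[0,0,0]],[0.45,[-0.0068,0,-0.034],[0,0,0]],[0.45,[-0.0068,0,-0.034],[0,0,0]],[0.45,[-0.0068,0,-0.034],[0,0,0]],[0.45,[-0.0068,0,-0.034],[0,0,0]],[0.45,[-0.0068,0,-0.034],[0,0,0]]])

```text
clock: 19.8
tcp_pos: [0.5212, 0.0268, 0.198]
orientation: [-0.256, 2.094, -2.094]
contact_force: [0.2, -0.1, 0.2]
grip_width: 0.0385
```

jog_arm(motion=[[0.45,[-0.006,0,-0.03],[0,0,0]],[0.45,[0,0,0],[0,-7,0]],[0.45,[0,0,0],[0,-7,0]],[0.45,[0,0,0],[0,-7,0]],[0.45,[0,0,0],[0,-7,0]],[0.45,[0,0,0],[0,-7,0]],[0.45,[0,0,0],[0,-7,0]],[0.45,[0,0,0],[0,-7,0]],[0.45,[0,0,0],[0,-7,0]],[0.45,[0,0,0],[0,-7,0]]])

```text
clock: 20.63
tcp_pos: [0.5202, 0.0557, 0.1978]
orientation: [-1.097, 1.374, -1.371]
contact_force: [-0.6, -0.3, -0.4]
grip_width: 0.0382
```

```bash
python3 -c "
from h import *
go((.516,.0613,.12),np.radians(-4.87)); o=r.get_obs(); print(o['joints'].round(2),o['grip_width'])"
```

```text
tcp [0.5202 0.0557 0.1978] | turn deg [ 0.15 -7.96  0.03] | shift mm: in current axes [-4.6 77.8 -5.1]  in final axes [-5.2 77.8 -4.6]
[ 0.16  0.33 -0.47  1.94  0.18  0.91 -0.62] 0.038231151700397877
```

jog_arm(motion=[[0.42,[-0.005,0,-0.005],[0,-6,0]],[0.42,[0,0.02,0],[0,-2,0]],[0.42,[0,0.03,0],[0,0,0]],[0.42,[0,0.02,0],[0,0,0]],[0.42,[0,0,0],[0,0,0]],[0.42,[0,0,0],[0,0,0]],[0.42,[0,0,0],[0,0,0]]])

```text
clock: 21.22
tcp_pos: [0.5176, 0.0621, 0.1296]
orientation: [-1.165, 1.276, -1.275]
contact_force: [-0.1, 0.4, -0.1]
grip_width: 0.0361
```

```bash
python3 -c "
from h import *
go((.516,.0613,.05),np.radians(-4.87)); o=r.get_obs(); print(o['joints'].round(2),o['grip_width'])
d=grab('wrist','w14')"
```

```text
tcp [0.5176 0.0621 0.1296] | turn deg [-0.   -0.3  -0.02] | shift mm: in current axes [ 1.  79.6 -1.5]  in final axes [ 1.  79.6 -1.5]
[ 0.14  0.42 -0.47  2.    0.27  0.77 -0.57] 0.03608517320766064
```

View pics/w14.png

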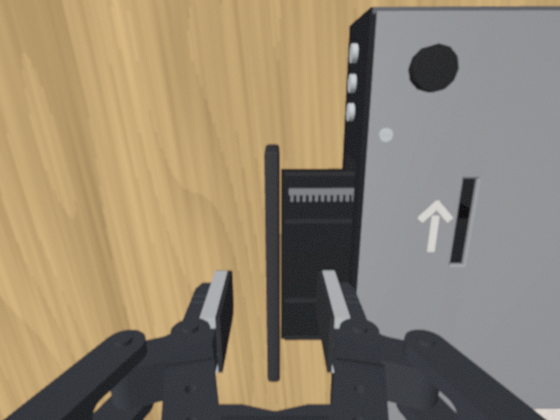

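Bar (px 272) lies midway between the pads (222 / 330). Descending.

jog_arm(motion=[[0.42,[0.001,0.02,-0.001],[0,0,0]],[0.42,[0,0.02,0],[0,0,0]],[0.42,[0,0.015,0],[0,0,0]],[0.42,[0,0.012,0],[0,0,0]],[0.42,[0,0.007,0],[0,0,0]],[0.42,[0,0.004,0],[0,0,0]],[0.42,[0,0,0],[0,0,0]],[0.42,[0,0,0],[0,0,0]]])

```text
clock: 21.93
tcp_pos: [0.5167, 0.0611, 0.0517]
orientation: [-1.164, 1.275, -1.276]
contact_force: [0.0, 0.0, 0.9]
grip_width: 0.0357
```

```bash
python3 -c "
from h import *
go((.516,.0613,.05),np.radians(-4.87)); o=r.get_obs(); print(o['contact_force'],o['grip_width'])
d=grab('wrist','w15')"
```

```text
tcp [0.5167 0.0611 0.0517] | turn deg [-0.06 -0.31 -0.01] | shift mm: in current axes [-0.1  1.7 -0.8]  in final axes [-0.1  1.7 -0.8]
[2.75326112e-02 2.43113194e-04 8.97594280e-01] 0.03570130898393878
```

View pics/w15.png

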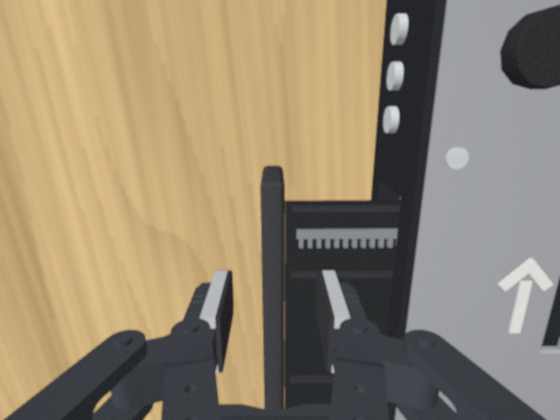

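jog_arm(motion=[[0.0,[0,0,-0.0007],[0,0,0]],[0.0,[0,0,0],[0,0,0]],[0.0,[0,0,0],[0,0,0]],[0.0,[0,0,0],[0,0,0]],[0.0,[0,0,0],[0,0,0]],[0.0,[0,0,0],[0,0,0]],[0.0,[0,0,0],[0,0,0]]], force=30)

```text
clock: 22.57
tcp_pos: [0.516, 0.0611, 0.0517]
orientation: [-1.165, 1.275, -1.276]
contact_force: [-0.3, -1.0, 6.4]
grip_width: 0.0083
```

jog_arm(motion=[[0.0,[0,0,-0.003],[0,0,0]],[0.0,[0,0,-0.006],[0,0,0]],[0.0,[0,0,-0.008],[0,0,0]],[0.0,[0,0,-0.008],[0,0,0]],[0.0,[0,0,-0.008],[0,0,0]],[0.0,[0,0,-0.008],[0,0,0]],[0.0,[0,0,-0.008],[0,0,0]],[0.0,[0,0,-0.008],[0,0,0]],[0.0,[0,0,-0.005],[0,0,0]],[0.0,[0,0,0],[0,0,0]]])

```text
clock: 23.4
tcp_pos: [0.4524, 0.0665, 0.0516]
orientation: [-1.166, 1.275, -1.276]
contact_force: [-0.2, -1.0, 10.5]
grip_width: 0.0079
```

jog_arm(motion=[[0.0,[0,0,-0.003],[0,0,0]],[0.0,[0,0,-0.003],[0,0,0]],[0.0,[0,0,0],[0,0,0]]])

```text
clock: 23.65
tcp_pos: [0.4469, 0.067, 0.0515]
orientation: [-1.166, 1.275, -1.276]
contact_force: [-0.8, -1.4, 10.6]
grip_width: 0.008
```

```bash
python3 -c "
from h import *
go((.4449,.0674,.05),np.radians(-4.87)); o=r.get_obs(); print(o['contact_force'],o['grip_width'],o['joints'].round(2))
d=grab('wrist','w16')"
```

```text
tcp [0.4469 0.067  0.0515] | turn deg [-0.01 -0.3   0.04] | shift mm: in current axes [-0.2  1.5 -2.1]  in final axes [-0.2  1.5 -2.1]
[-0.7587825  -1.40881332 10.55322758] 0.0079771979954284 [ 0.06  0.47 -0.41  2.2   0.36  0.54 -0.72]
```

View pics/w16.png

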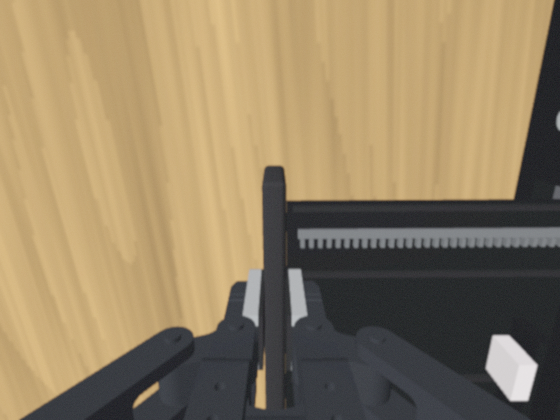

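Tray follows (wide plate now visible right of the bar). Pulling on to the stop.

jog_arm(motion=[[0.0,[0,0,-0.002],[0,0,0]],[0.0,[0,0,-0.002],[0,0,0]],[0.0,[0,0,0],[0,0,0]]])

```text
clock: 23.95
tcp_pos: [0.4447, 0.0672, 0.0517]
orientation: [-1.163, 1.274, -1.277]
contact_force: [5.3, -3.5, 3.6]
grip_width: 0.0078
```

jog_arm(motion=[[0.0,[0,0,-0.001],[0,0,0]],[0.0,[0,0,-0.001],[0,0,0]],[0.0,[0,0,0],[0,0,0]]])

```text
clock: 24.2
tcp_pos: [0.4446, 0.0672, 0.0518]
orientation: [-1.159, 1.272, -1.278]
contact_force: [9.9, -4.4, -2.3]
grip_width: 0.0077
```

At the stop (force rising, 10 N). Easing off and releasing.

jog_arm(motion=[[0.0,[0,0,0.0025],[0,0,0]],[0.35,[0,0,0],[0,0,0]],[0.35,[0,0,0],[0,0,0]],[0.35,[0,0,0],[0,0,0]],[0.35,[0,0,0],[0,0,0]],[0.35,[0,0,0],[0,0,0]]])

```text
clock: 24.7
tcp_pos: [0.4437, 0.0675, 0.0509]
orientation: [-1.166, 1.276, -1.275]
contact_force: [-0.5, -0.6, -0.4]
grip_width: 0.0303
```

jog_arm(motion=[[0.35,[0,-0.01,0],[0,0,0]],[0.35,[0,-0.02,0],[0,0,0]],[0.35,[0,-0.03,0],[0,0,0]],[0.35,[0,-0.03,0],[0,0,0]],[0.35,[0,-0.03,0],[0,0,0]],[0.35,[0,0,0],[0,0,0]],[0.35,[0,0,0],[0,0,0]]])

```text
clock: 25.28
tcp_pos: [0.4454, 0.0677, 0.1732]
orientation: [-1.161, 1.273, -1.277]
contact_force: [1.0, -0.3, -0.6]
grip_width: 0.0299
```

```bash
python3 -c "
from h import *
o=r.get_obs(); print(o['tcp_pos'],o['contact_force'],o['grip_width'])
d=grab('wrist','w17');d=grab('scene','s17');d=grab('top','t17')"
```

```text
[0.4453895  0.06768512 0.17318043] [ 1.03698588 -0.26050362 -0.59771832] 0.02988345169092668
```

View pics/w17.png

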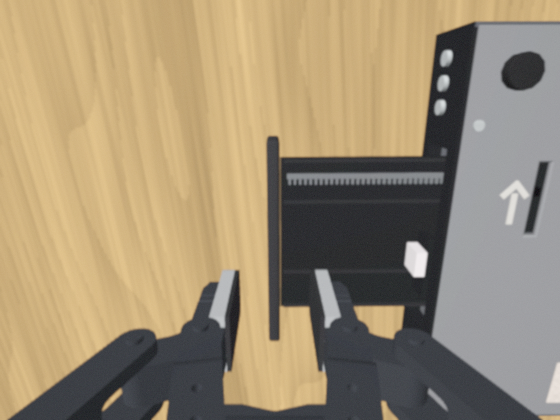

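View pics/s17.png

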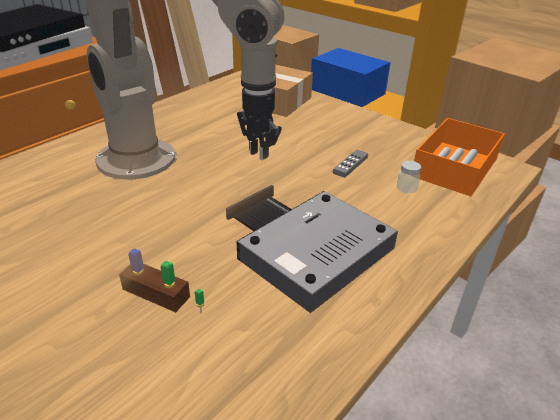

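View pics/t17.png

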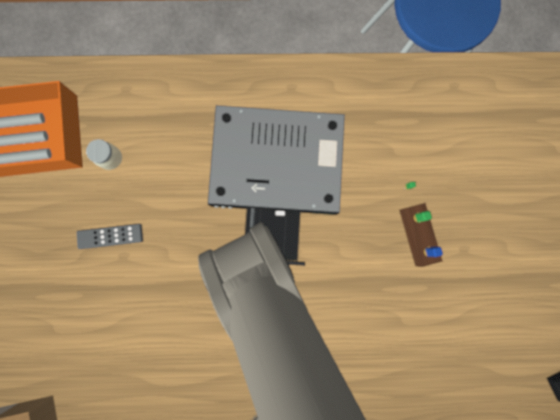

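```bash
python3 -c "
from h import *
Rm=R.from_euler('z',-4.87,degrees=True).as_matrix(); P=np.array([.67596,.01757,0])
d=dict(np.load('t17.npz'));w=onz(d,304,263.5,.046);print('bar',(Rm.T@(w-P)).round(4))
d=dict(np.load('w17.npz'))
for u,v in((268,140),(279,140),(269,338),(280,338)):
    print('bar wrist',(Rm.T@(onz(d,u,v,.046)-P)).round(4))
im=cv2.imread('pics/t17.png');h=cv2.inRange(cv2.cvtColor(im,cv2.COLOR_BGR2HSV),(45,90,40),(85,255,255));n,l,s,c=cv2.connectedComponentsWithStats(h);print([(x.round(1)) for x,y in zip(c,s) if 15<y[4]<1000])
o=r.get_obs();print(o['qvel'].round(4),o['clock'])"
```

```text
bar [-0.2342 -0.0773  0.046 ]
bar wrist [-0.2364  0.0813  0.046 ]
bar wrist [-0.2291  0.0812  0.046 ]
bar wrist [-0.2373 -0.0746  0.046 ]
bar wrist [-0.2286 -0.0746  0.046 ]
[array([410.7, 184.9]), array([423.4, 216.2])]
[-0.0042  0.0147  0.0031  0.0039  0.0003  0.0013  0.0004] 25.4333
```

```bash
python3 -c "
from bench import r
print(r.hand_in())"
```

```text
the job is handed in; nothing more can be done
None
```

The job is done and handed in at about 25.4 s of the 58 s. The hand-in reports no verdict, so I can't say how it was judged.

- **Release:** I took the large green-handled rod from the block, put it down the slot and eased the tab over toward +y. The highest force I read while pushing was about 5 N. The tray sprang out with the rod still in the slot.
- **Rod:** It is back in its hole with the collar pressed down and the gripper off it. In the last top view its handle is within 0.1 px of where it started.
- **Tray:** I drew it by the bar until it met the stop, eased off, released and lifted the gripper clear. The top view puts it out by about 115 mm, and the wrist view about 113 mm.
- **Other things:** I touched nothing else, and in the last pictures the driver, small rod, remote and jar look unmoved. I checked the small rod by pixel (unchanged) and the rest by eye.

**Readings that disagreed:** the slot centre differed by up to 2 mm between the top and wrist views, so I relied on close wrist views for entering the slot. The rod tip was about 72 mm below the TCP by two-view sighting, against the 74 mm I expected. Neither affected the result.

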